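# Switch on the inspection lamp and stand it at the brake

## Task

Lay the inspection lamp in the blue rest with its red switch facing up and let go, then push the switch by its ridge over to ON (towards the orange head) while the lamp lies there. Then take the lamp again and stand it upright on its steel foot, wholly on the round black pad, with the light strip facing the red brake caliper, and let go. The switch must stay on; leave the spray can, the socket and the wrench where they are.

Things in the scene. Friction and masses are not known exactly. Their poses are not given: they have to be found in the camera images.
- lamp_mid (a point): Centre of the lamp, a loose black bar 140 x 38 x 34 mm, about 0.35 kg: orange cap at its head, bare steel block at its foot; on its front face a white and yellow light strip (towards the head) and a red slide switch (towards the foot). x runs along the bar to the head, y across (38 mm), z (34 mm) out of the front face. Starts lying on the bench, front up, head roughly to the robot's right.
- lamp_foot (a point): Centre of the lamp's flat end face at the foot, 70 mm from lamp_mid along its -x; 38 x 34 mm, the face that it stands on.
- lamp_beam (a point): The spot that the lamp lights: a point 170 mm out from the lamp's middle line along its z axis (153 mm in front of the front face), level with the light strip.
- switch (a joint): Travel of the slide switch towards the lamp's head: 0 = off (start), 0.010 m = on. A two-position detent: about 4 N carries it over the middle (0.005), then it snaps on by itself and stays; on the bare bench such a push would tend to shove the lamp along.
- ridge (a point): Centre of the switch's red ridge, which stands 4 mm proud of the front face (this point is 2 mm above that face); 5 mm long along the bar, 18 mm wide. When off it lies 33 mm from lamp_mid towards the foot; nothing else on the front face stands proud by more than 1 mm.
- rest_mid (a point): Middle of the blue lamp rest, fixed to the bench, at the height of its saddle floor, 24 mm above the bench, on which the lamp's back lies (either way round). x runs along the rest, y across. Two 20 mm long saddles (52 to 72 mm out along x, both ways) carry the lamp; between them it is open for fingers, down to a base plate 60 mm wide and 6 mm thick.
- rest_stop (a point): Top of the inner face of the rest's +x end stop (50 mm above the bench, 73.5 mm from the middle; the other end is alike), so the lamp has 3.5 mm of play at each end and a stop takes the push on the switch. Ears beside the saddles, 16 mm long and 34 mm high above the bench, inner faces 23.5 mm from the middle line, leave 4.5 mm at each side.
- pad (a point): Centre of the top of the round black rubber pad on which the lamp is to stand: 120 mm across, about 6 mm above the bench, fixed. Its y axis points to the caliper.
- caliper (a point): Middle of the red brake caliper (120 x 75 mm, 56 mm high) on a steel brake disc, fixed: 170 mm from the pad's centre; nearest face 127 mm from the pad's centre.
- can_mid (a point): Centre of a spray can, 54 mm across and 140 mm tall, standing: leave it alone.
- socket_mid (a point): Centre of a loose steel socket, 28 mm across and 65 mm tall, standing: leave it alone.
- wrench_grip (a point): Handle of a wrench lying on the bench: leave it alone.

How it is judged:
By the outcome, as a careful person would: the job done as asked, in the order asked, and still so for the second after the job is handed in, with the robot touching nothing.
It also fails if it takes over 51 s, if anything falls off the work surface, if the arm or the gripper's body presses on something with over 40 N, if the wrist force passes 120 N, or if a joint passes its speed limit or range.

## Robot

A 7-joint arm with a two-finger parallel gripper is mounted at the origin on the work surface. World frame = base frame: x ahead of the robot, y to its left, z up, the work surface at z = 0. Lengths are in m, angles in rad, forces in N, time in s.
With the tool pointing down it reaches from about 0.425 to 0.875 m from the base axis. Payload 4.7 kg.
Tool frame: the origin (TCP) lies at the very end of the fingers, on their centre line; the grasp point (between the pads) lies behind it (ctrl.tcp_to_grasp is the y of the grasp point in the tool frame, in m); y points along the fingers, x is the direction in which the jaws open and shut, and the axes are right-handed (so a half turn about y gives the same grasp; the last joint's range is limited). The gripper opens to 87 mm and grips with 3 to 60 N. Pads are 19 mm wide; open, the fingers measure 117 mm over their backs; the gripper's body (75 mm by 190 mm) begins 51 mm behind the grasp point.
Start: joints at [1.305, 0.321, -0.07, 1.45, 0.023, 1.371, -0.057], TCP at [0.179, -0.625, 0.223] pointing down, gripper open.
Joint ranges: [-2.86, 2.86], [-0.3, 2.09], [-1.38, 1.24], [0.06, 2.45], [-1.56, 4.7], [0.09, 2.05], [-2.69, 2.69]. Speed limits (rad/s): [2.57, 2.57, 3.14, 3.14, 3.14, 3.14, 3.14].

## Interface

Orientations are given as a rotation vector (axis times angle).
In Python, from bench import ctrl, get_image, workorder gives the robot as it stands.
- The arm moves only by the tool drive_tool, never from a script. Its argument "increments" is text: rows parted by semicolons, each of 5 numbers parted by spaces: the shift along the tool's x, y, z in mm, then the turn about the tool's y in degrees, then the closure in counts, from 0 (fully open) to 255 (shut). In form: tx ty tz yaw fingers; .... A call has 1 to 20 rows; each row shifts and turns the commanded pose from where the row before left it, along the tool's axes as they then stand; what a row does not reach is not made up. A row lasts 1/8 s, in which the tool goes at most 62.5 mm and 10.7 degrees, less where a joint would pass 70% of its speed; a pose out of reach is approached as far as the arm can. A call is refused whole if a number of a shift passes 62.5 or a number of a turn 10.7, either way. A call with a gripper value outside its range is refused whole. The fingers move at their own pace and stop on an object; "squeeze" is the grip in N (left out, the last holds). Time passes only in rows, so rows that do not move let the fingers close. It gives the time, the measured TCP pose, the force and the opening at its end, in the units of the state.
- ctrl.get_state(): the state, without advancing time (a new reading comes with each control period).
- get_image(name): name is "side" or "top"; returns a dict with "img" (384x512x3 uint8, red, green, blue), "mtx" (3x3 intrinsics, pixels), "k1" (the pictures are not rectified: a ray, as slopes to the right and down, at radius r is drawn at 1 + k1 r^2 times it, then the intrinsics apply), "camera_from_world" (4x4, takes a point from world to camera coordinates). Camera axes: x right, y up, looking along -z (the intrinsics and any distortion apply to the point x, -y, -z); pixel columns grow to the right and rows downward; lengths in m; the calibration is good to about 2 mm. A picture is of the moment at which its call begins. There is no depth.
- workorder.close_job(): hands the job in, once; it reports no verdict.
The state is a dict: "time": time; "joint_positions": joint angles; "qd": joint speeds; "joint_torque": joint torques, N m; "position": TCP position; "tool_rot": TCP orientation; "ft_force": force on the tool from outside, world axes, zero at the start; "torque": the same for the moment, N m; "grip_width": opening from 0.0 (shut) to 1.0 (fully open).
Only numpy, scipy, OpenCV 4.12 (cv2) and the standard library are available. Lean on these libraries where they do the work, as an engineer would, in place of code of your own. Each camera call takes 0.05 s, during which the arm holds its last target.

## Working session

There is one attempt and no reset: what is moved stays moved. The work goes in short steps, Python scripts to look and compute and a tool call to move; the robot and the scene stay as the last step left them, time stands still between calls to the robot, and variables do not carry over. Pictures are saved under pics/ and viewed, and the job is handed in when it is done.

Besides the shell and the picture viewer there is one more tool, called after ">>>" as name(argument=value, ...) on one line, values as JSON. drive_tool: Moves the arm, as the interface text tells. Its arguments: {"type":"object","properties":{"increments":{"type":"string"},"squeeze":{"type":"number"}},"required":["increments"]}

```bash
ls; mkdir -p pics
cat > h.py <<'E'
import numpy as np, cv2
from bench import ctrl, get_image
def save(n,tag):
    d=get_image(n); cv2.imwrite(f'pics/{tag}.png',cv2.cvtColor(d['img'],cv2.COLOR_RGB2BGR)); 
    np.savez(f'pics/{tag}.npz',**d); return d
def load(tag): return dict(np.load(f'pics/{tag}.npz'))
def ray(d,uv):
    K=d['mtx']; k=float(d['k1']); p=np.array([(uv[0]-K[0,2])/K[0,0],(uv[1]-K[1,2])/K[1,1]])
    q=p.copy()
    for _ in range(50): q=p/(1+k*(q@q))
    T=d['camera_from_world']; R=T[:3,:3]; o=-R.T@T[:3,3]
    v=R.T@np.array([q[0],-q[1],-1.]); return o,v/np.linalg.norm(v)
def onz(d,uv,z):
    o,v=ray(d,uv); return o+v*(z-o[2])/v[2]
def tri(d1,u1,d2,u2):
    o1,v1=ray(d1,u1);o2,v2=ray(d2,u2)
    A=np.stack([v1,-v2],1); s=np.linalg.lstsq(A,o2-o1,rcond=None)[0]
    a=o1+s[0]*v1;b=o2+s[1]*v2; return (a+b)/2,np.linalg.norm(a-b)
def proj(d,P):
    T=d['camera_from_world'];c=T[:3,:3]@np.array(P)+T[:3,3]; q=np.array([c[0],-c[1]])/-c[2]
    q=q*(1+float(d['k1'])*(q@q)); K=d['mtx']; return np.array([K[0,0]*q[0]+K[0,2],K[1,1]*q[1]+K[1,2]])
E
python3 - <<'E'
from h import *
from scipy.spatial.transform import Rotation as R
for n in('side','top'):
    d=save(n,n+'0'); T=d['camera_from_world']; print(n,-T[:3,:3].T@T[:3,3],d['mtx'].tolist(),d['k1'])
s=ctrl.get_state(); print(s); print(R.from_rotvec(s['tool_rot']).as_matrix().round(3),ctrl.tcp_to_grasp)
E
```

```text
pics
side [0.08196505 0.64805979 0.74261419] [[381.51420208144583, 0.0, 251.296385096681], [0.0, 381.51420208144583, 188.99273411302707], [0.0, 0.0, 1.0]] 0.005653719677145686
top [0.40677127 0.03289832 1.10314033] [[396.77865683918566, 0.0, 261.18234264188055], [0.0, 396.77865683918566, 188.10752680090164], [0.0, 0.0, 1.0]] -0.11852123076518963
{'time': 0.1, 'joint_positions': array([ 1.30510782,  0.32174967, -0.07008506,  1.45155377,  0.02260733,
        1.37078609, -0.05690157]), 'qd': array([-0.00091799,  0.00038543,  0.00135533, -0.00228691,  0.00091158,
       -0.00096819,  0.00085162]), 'joint_torque': array([-2.20411243e-04, -4.92568803e+01, -4.05640975e-01, -3.13400459e+01,
       -6.41447003e-02,  3.93745839e-02,  3.11695646e-05]), 'position': array([ 0.17931455, -0.62426563,  0.22156998]), 'tool_rot': array([-1.32769599,  1.00168101, -0.99931339]), 'ft_force': array([-0.26437874,  0.67126084, -1.26855042]), 'torque': array([-0.02533627, -0.02521533,  0.00142859]), 'grip_width': 0.9992704912259306}
[[ 0.276 -0.001  0.961]
 [-0.961  0.002  0.276]
 [-0.002 -1.    -0.   ]] -0.0187
```

```bash
python3 -c "
import cv2
for n in ('top0','side0'):
    a=cv2.imread(f'pics/{n}.png'); cv2.imwrite(f'pics/{n}b.png',cv2.resize(a,(800,600),interpolation=cv2.INTER_CUBIC))"
```

```text
(no output)
```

View pics/top0b.png

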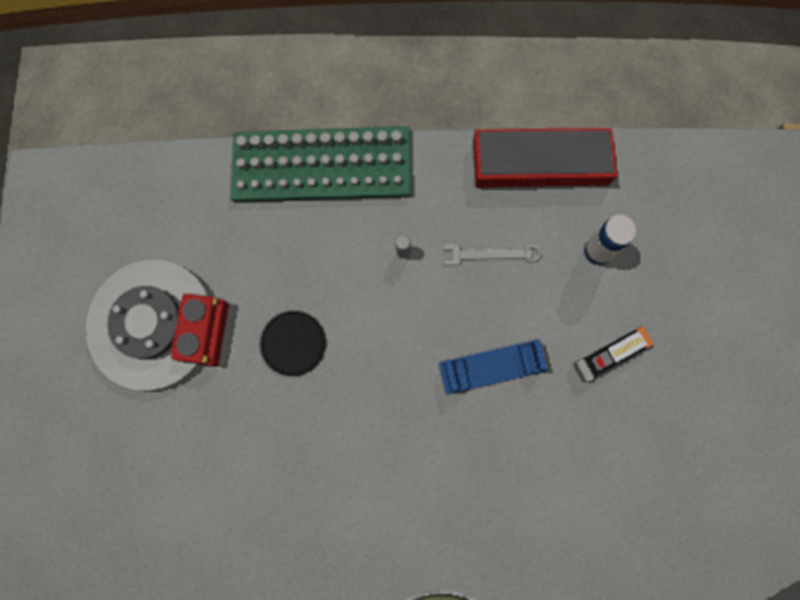

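View pics/side0b.png

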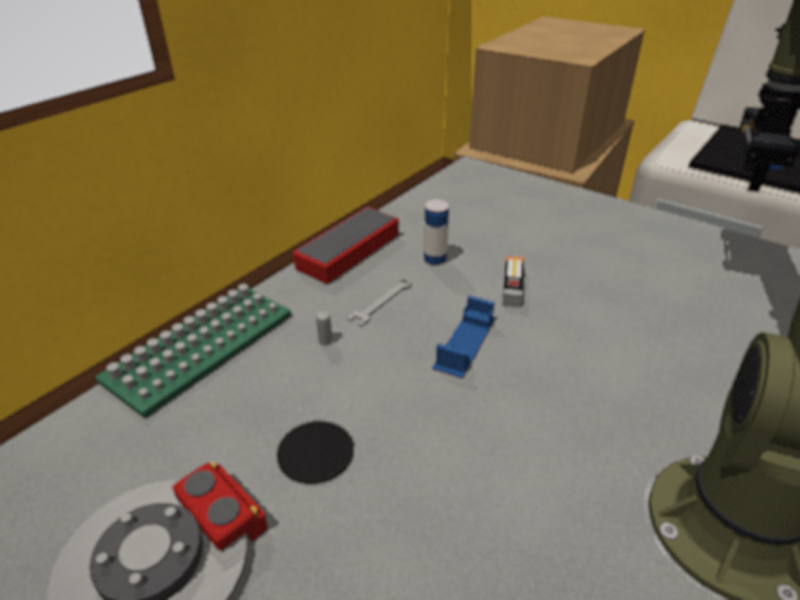

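Top view (512-px scale): the lamp is around (393,227) with its head to the upper right, the rest is at (316,235), the pad at (188,220) and the caliper at (129,211). The tool only yaws, so the lamp will have to swing upright in a light grip at its head end. First I'll measure.

```bash
cat > m.py <<'E'
from h import *
def blobs(d,lo,hi,roi=None,minA=6):
    hsv=cv2.cvtColor(d['img'],cv2.COLOR_RGB2HSV); m=cv2.inRange(hsv,np.array(lo),np.array(hi))
    if roi:
        z=np.zeros_like(m); x0,y0,x1,y1=roi; z[y0:y1,x0:x1]=m[y0:y1,x0:x1]; m=z
    n,l,s,c=cv2.connectedComponentsWithStats(m)
    return [(int(s[i,4]),c[i].round(2).tolist(),s[i,:4].tolist()) for i in range(1,n) if s[i,4]>=minA],m
E
python3 - <<'E'
from m import *
t,s=load('top0'),load('side0')
for nm,d,roi in(('top',t,(360,200,430,250)),('side',s,(310,155,345,200))):
    for c,lo,hi in(('orange',(5,150,120),(20,255,255)),('red',(0,120,80),(4,255,255)),('yel/white',(18,0,180),(40,255,255))):
        print(nm,c,blobs(d,lo,hi,roi)[0])
for nm,d in(('top',t),('side',s)):
    print(nm,'blue',blobs(d,(100,120,30),(125,255,255),None,60)[0])
    print(nm,'red',blobs(d,(0,130,60),(6,255,255),None,80)[0])
    print(nm,'black',blobs(d,(0,0,0),(180,255,45),None,400)[0])
def crop(d,x0,y0,x1,y1,k,n):
    a=cv2.cvtColor(d['img'],cv2.COLOR_RGB2BGR)[y0:y1,x0:x1]; cv2.imwrite(n,cv2.resize(a,None,fx=k,fy=k,interpolation=cv2.INTER_NEAREST))
crop(t,270,195,430,255,5,'pics/c1.png'); crop(s,260,150,350,250,6,'pics/c2.png')
E
```

```text
top orange [(36, [412.69, 214.92], [408, 210, 9, 12])]
top red [(25, [383.8, 231.24], [382, 228, 5, 7])]
top yel/white [(51, [405.35, 219.92], [397, 215, 15, 12]), (30, [395.27, 223.53], [391, 219, 10, 10])]
side orange []
side red [(10, [328.4, 180.9], [327, 180, 5, 3])]
side yel/white [(68, [328.9, 171.13], [325, 166, 8, 11])]
top blue [(75, [388.8, 153.97], [384, 145, 15, 15]), (1327, [315.15, 234.41], [282, 218, 68, 34])]
top red [(568, [345.12, 103.48], [303, 82, 92, 35]), (816, [127.96, 211.25], [110, 189, 34, 45])]
top black [(1303, [187.24, 219.51], [167, 200, 41, 40])]
side blue [(92, [278.86, 139.43], [273, 135, 13, 9]), (940, [297.71, 216.19], [278, 190, 38, 51])]
side red [(815, [220.51, 162.8], [187, 140, 68, 41]), (1321, [142.26, 325.26], [111, 297, 60, 55])]
side black [(465, [505.5, 30.94], [491, 0, 21, 55]), (2619, [485.4, 92.36], [442, 54, 70, 69]), (1011, [474.02, 262.96], [460, 219, 27, 88]), (1404, [201.41, 289.32], [178, 271, 47, 38]), (561, [474.91, 329.72], [444, 272, 68, 78])]
```

View pics/c1.png

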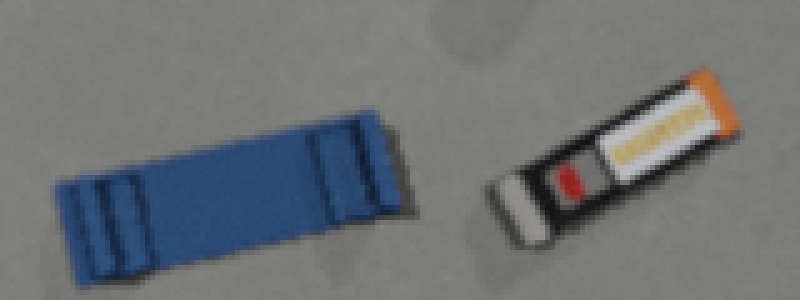

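View pics/c2.png

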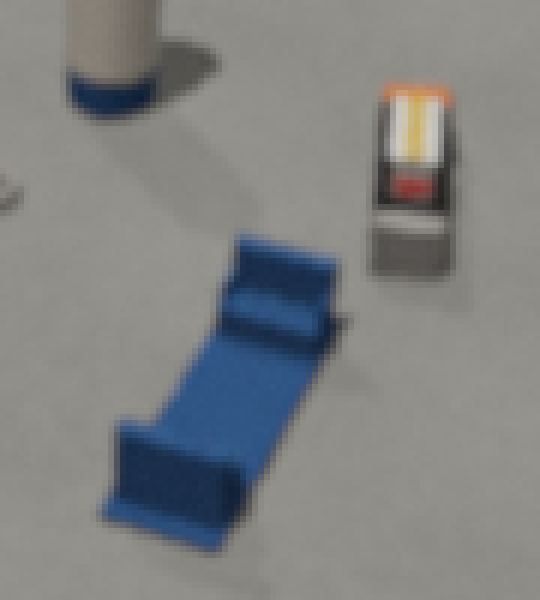

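Run:
```python
from m import *
t,s=load('top0'),load('side0')
T=lambda x,y:(x/5+270-.4,y/5+195-.4); S=lambda x,y:(x/6+260-.4,y/6+150-.4)
pr=lambda n,*a:print(n,*[np.round(np.array(x)*1000,1) for x in a])
pr('switch',*tri(t,(383.8,231.24),s,(328.4,180.9)))
pr('headL',*tri(t,T(703,68),s,S(383,86))); pr('headR',*tri(t,T(741,130),s,S(456,92)))
pr('footL',*tri(t,T(500,182),s,S(371,224))); pr('footR',*tri(t,T(550,241),s,S(450,234)))
c=np.mean([T(703,68),T(741,130),T(500,182),T(550,241)],0)
pr('lamp top-plane corners',*[onz(t,T(*p),.034) for p in((703,68),(741,130),(500,182),(550,241))])
pr('lamp side-plane corners',*[onz(s,S(*p),.034) for p in((383,86),(456,92),(371,224),(450,234))])
print('rest')
L=[onz(s,S(*p),.05) for p in((118,422),(243,466))]; R=[onz(s,S(*p),.05) for p in((239,238),(340,262))]
pr('stops side z50',*L,*R); 
for P in L+R: 
  u=proj(t,P); print('top crop', ((u-[270,195]+.4)*5).round(0), 'z0', end=' ')
print()
pr('base corners top z6',*[onz(t,T(*p),.006) for p in((57,183),(80,287))]); pr('side z6',*[onz(s,S(*p),.006) for p in((102,512),(220,545))])
pr('right corners top z50',*[onz(t,T(*p),.05) for p in((375,110),(410,212))])
print('pad');
pr('pad',*tri(t,(187.24,219.51),s,(201.41,289.32)),onz(t,(187.24,219.51),.006),onz(s,(201.41,289.32),.006))
def crop(d,x0,y0,x1,y1,k,n):
    a=cv2.cvtColor(d['img'],cv2.COLOR_RGB2BGR)[y0:y1,x0:x1]; cv2.imwrite(n,cv2.resize(a,None,fx=k,fy=k,interpolation=cv2.INTER_NEAREST))
crop(t,90,170,230,250,5,'pics/c3.png'); crop(s,100,260,240,360,5,'pics/c4.png')
```

```text
switch [ 496.  -293.    33.2] 2.4
headL [ 557.2 -372.5   33.3] 2.6
headR [ 521.6 -391.3   33.1] 1.3
footL [ 498.7 -254.1   30.9] 3.8
footR [ 466.2 -282.1   22. ] 3.5
lamp top-plane corners [ 555.9 -372.8   34. ] [ 520.9 -391.3   34. ] [ 496.7 -254.1   34. ] [ 464.  -279.4   34. ]
lamp side-plane corners [ 557.9 -370.8   34. ] [ 521.6 -389.6   34. ] [ 498.5 -249.2   34. ] [ 461.3 -265.7   34. ]
rest
stops side z50 [507.1 -24.6  50. ] [445.6 -33.1  50. ] [ 536.9 -178.7   50. ] [ 485.8 -191.4   50. ]
top crop [ 79. 172.] z0 top crop [ 99. 288.] z0 top crop [364. 109.] z0 top crop [393. 203.] z0 
base corners top z6 [505.4 -14.8   6. ] [448.  -25.6   6. ]
side z6 [504.7 -10.3   6. ] [449.2 -24.3   6. ]
right corners top z50 [ 536.  -184.7   50. ] [ 480.9 -200.2   50. ]
pad
pad [546.3 248.4  -1.7] 3.7 [543.8 245.8   6. ] [543.1 253.4   6. ]
```

View pics/c3.png

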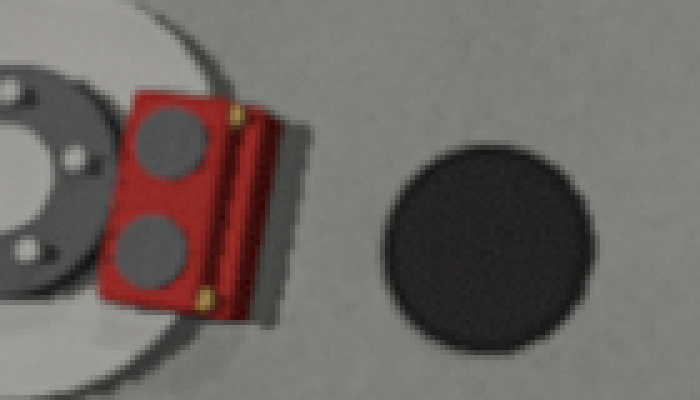

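View pics/c4.png

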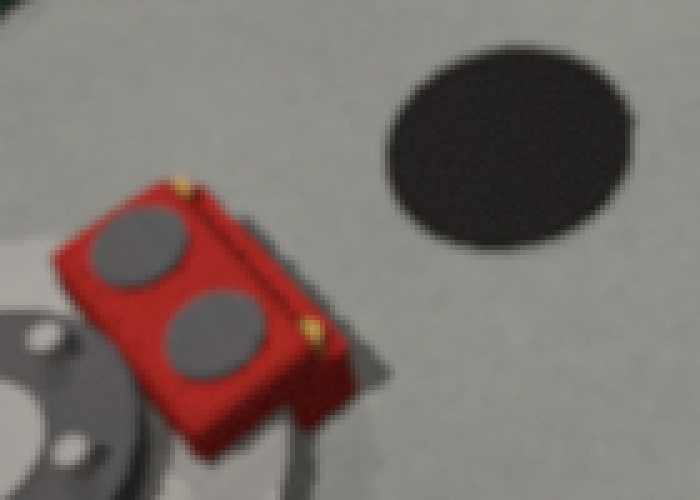

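Run:
```python
from m import *
t,s=load('top0'),load('side0')
def crop(d,x0,y0,x1,y1,k,n):
    a=cv2.cvtColor(d['img'],cv2.COLOR_RGB2BGR)[y0:y1,x0:x1]; a=cv2.resize(a,None,fx=k,fy=k,interpolation=cv2.INTER_CUBIC); a=cv2.convertScaleAbs(a,alpha=1.8)
    for i in range(0,a.shape[1],10*k): cv2.line(a,(i,0),(i,6),(0,255,0),1); cv2.putText(a,str(x0+i//k),(i,16),0,.35,(0,255,0))
    for i in range(0,a.shape[0],10*k): cv2.line(a,(0,i),(6,i),(0,255,0),1); cv2.putText(a,str(y0+i//k),(8,i+4),0,.35,(0,255,0))
    cv2.imwrite(n,a)
crop(t,278,210,355,258,10,'pics/c5.png'); crop(s,274,186,324,246,10,'pics/c6.png')
```

```text
(no output)
```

View pics/c5.png

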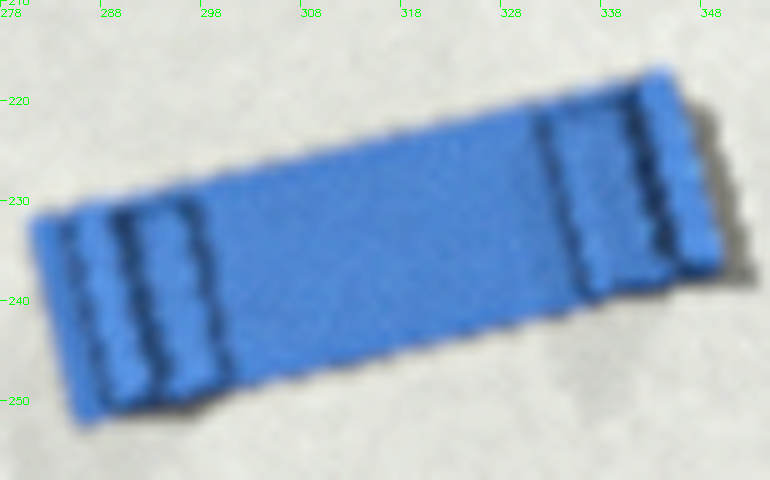

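View pics/c6.png

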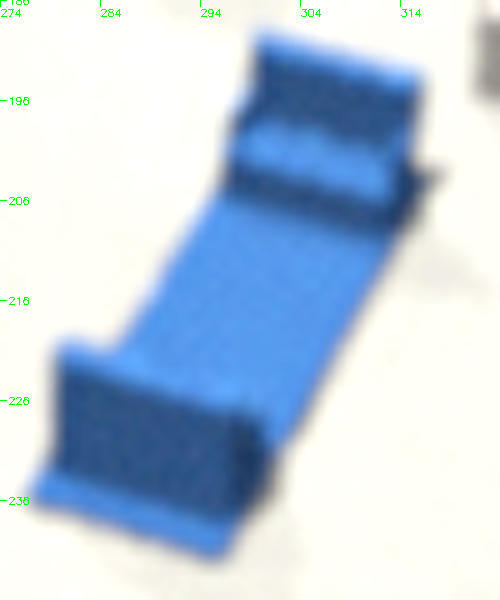

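Run:
```python
from m import *
t,s=load('top0'),load('side0')
T=lambda x,y:(x/10+278-.45,y/10+210-.45); S=lambda x,y:(x/10+274-.45,y/10+186-.45)
P=lambda d,p,z: onz(d,p,z)*1000
l=[P(t,T(*p),.05) for p in((112,208),(152,400))]; r=[P(t,T(*p),.05) for p in((640,88),(682,262))]
a,b=np.mean(l,0),np.mean(r,0); print(a,b,np.linalg.norm(b-a),(a+b)/2,np.degrees(np.arctan2(*(b-a)[[1,0]])))
# outer edges
l=[P(t,T(*p),.05) for p in((70,218),(105,405))]; r=[P(t,T(*p),.05) for p in((672,70),(724,268))]
a,b=np.mean(l,0),np.mean(r,0); print('outer',a,b,np.linalg.norm(b-a),(a+b)/2)
# side: stop tops outer/top edges
l=[P(s,S(*p),.05) for p in((62,338),(268,408))]; r=[P(s,S(*p),.05) for p in((260,32),(424,75))]
a,b=np.mean(l,0),np.mean(r,0); print('side',a,b,np.linalg.norm(b-a),(a+b)/2,np.degrees(np.arctan2(*(b-a)[[1,0]])))
# base plate long edges, z6: directions
for p,q,z in(((205,180),(530,103),.006),((235,385),(590,300),.006)):
    u,v=P(t,T(*p),z),P(t,T(*q),z); print('edge',u,v,np.degrees(np.arctan2(*(v-u)[[1,0]])))
for p,q,z in(((215,205),(115,345),.006),((390,240),(275,440),.006)):
    u,v=P(s,S(*p),z),P(s,S(*q),z); print('edge side',u,v,np.degrees(np.arctan2(*(u-v)[[1,0]])))
# stop height check: right-stop outer top corners in both views
for p,q in(((660,68),(262,30)),((722,268),(424,75))): print('stop h',*tri(t,T(*p),s,S(*q)))
# caliper (top crop3 /5+(90,170)); top face z56 corners of front edge
C=lambda x,y:(x/5+90-.4,y/5+170-.4); D=lambda x,y:(x/5+100-.4,y/5+260-.4)
print('bolts',*tri(t,C(237,114),s,D(183,187)),*tri(t,C(205,299),s,D(313,331)))
print('discs',*tri(t,C(171,144),s,D(140,247)),*tri(t,C(152,251),s,D(216,335)))
print('front edge top z56?',P(t,C(272,112),.05),P(t,C(245,320),.05))
# lamp line fit
for p,z in(((705,68),.034),((741,128),.034)): pass
```

```text
[477.72626907 -37.90163768  50.        ] [ 508.08869197 -180.42829099   50.        ] 145.7248216006225 [ 492.90748052 -109.16496434   50.        ] -77.9740606226472
outer [476.04456063 -26.07144261  50.        ] [ 509.42910826 -190.47964216   50.        ] 167.763476650715 [ 492.73683445 -108.27554238   50.        ]
side [477.21466544 -32.06274663  50.        ] [ 512.56270068 -186.47831978   50.        ] 158.40976240809326 [ 494.88868306 -109.2705332    50.        ] -77.10629403401443
edge [514.30360063 -62.31219776   6.        ] [ 533.34443921 -153.79946711    6.        ] -78.24312122786351
edge [457.66896446 -68.39278986   6.        ] [ 478.2164857  -167.56648223    6.        ] -78.29466152351566
edge side [ 531.36231718 -149.52869721    6.        ] [520.30027521 -77.0076208    6.        ] -81.32720822713948
edge side [ 480.07475953 -166.63987174    6.        ] [461.56280608 -69.79648949   6.        ] -79.1782573612137
stop h [ 0.53700337 -0.18146064  0.05099144] 0.0009072716737715862
stop h [ 0.48527706 -0.19426086  0.04906685] 0.005491770125540354
bolts [0.61641481 0.37845311 0.04966715] 0.0017625282645894608 [0.51534394 0.39287922 0.04939519] 0.0024262910544441065
discs [0.5994212  0.4124761  0.05786472] 0.0028166717623795056 [0.54091328 0.4206955  0.05704969] 0.002328574492535124
front edge top z56? [616.29571135 358.09651681  50.        ] [502.64803126 369.34594757  50.        ]
```

```bash
cat > plan.py <<'E'
from m import *
from scipy.spatial.transform import Rotation as Ro
def pose():
    s=ctrl.get_state(); M=Ro.from_rotvec(s['tool_rot']).as_matrix()
    return s, s['position']*1000, np.degrees(np.arctan2(M[1,0],M[0,0])), M
def go(p,h,tgt,th,n,g,turnrows=None):
    # plan: returns rows from p(mm),h to tgt, th in n rows; turn = -(th-h)
    p=np.array(p,float); dh=(th-h+180)%360-180; rows=[]; d=(np.array(tgt)-p)/n; k=np.round(-dh/n,1)
    for i in range(n):
        want=p+0; r=np.radians(h); ax=np.array([[np.cos(r),np.sin(r),0],[0,0,-1],[-np.sin(r),np.cos(r),0]])
        step=(np.array(tgt)-p)/(n-i); v=np.round(ax@step,0 if i<n-1 else 1); p=p+ax.T@v; h-=k
        rows.append(f"{v[0]:g} {v[1]:g} {v[2]:g} {k:g} {g}")
    print('; '.join(rows)); print(p.round(1),round(h,1)); return p,h
E
python3 - <<'E'
from plan import *
t=load('top0'); print('can',onz(t,(384,163),0)*1000, 'can top',onz(t,(396,148),.14)*1000)
s,p,h,M=pose(); print(p,h)
p,h=go(p,h,(508.5,-321,130),26.8,11,0)
E
```

```text
can [ 694.96929809 -320.60580481    0.        ] can top [ 697.43762485 -310.77366405  140.        ]
[ 179.31455035 -624.26563328  221.56997864] -73.96769534187109
-18 8 36 -9.2 0; -12 8 39 -9.2 0; -6 8 40 -9.2 0; 1 8 41 -9.2 0; 7 9 40 -9.2 0; 13 8 38 -9.2 0; 20 9 36 -9.2 0; 25 8 32 -9.2 0; 30 9 28 -9.2 0; 34 8 23 -9.2 0; 36.7 8.6 17 -9.2 0
[ 508.5 -321.   130. ] 27.2
```

>>> drive_tool(increments="-18 8 36 -9 0; -12 8 39 -9 0; -6 8 40 -9 0; 1 8 41 -9 0; 7 9 40 -9 0; 13 8 38 -9 0; 20 9 36 -9 0; 25 8 32 -9 0; 30 9 28 -9 0; 34 8 23 -9 0; 36 8 17 -10 0; 0 0 0 0 0; 0 0 0 0 0")

```text
time: 1.72
position: [0.5125, -0.3281, 0.1311]
tool_rot: [-1.541, -0.354, 0.356]
ft_force: [-0.9, -1.1, 0.8]
grip_width: 0.999
```

```bash
cat > look.py <<'E'
import sys
from plan import *
def crop(d,x0,y0,x1,y1,k,n):
    a=cv2.cvtColor(d['img'],cv2.COLOR_RGB2BGR)[y0:y1,x0:x1]; a=cv2.resize(a,None,fx=k,fy=k,interpolation=cv2.INTER_CUBIC); a=cv2.convertScaleAbs(a,alpha=1.6)
    for i in range(0,a.shape[1],10*k): cv2.line(a,(i,0),(i,6),(0,255,0),1); cv2.putText(a,str(x0+i//k),(i,16),0,.35,(0,255,0))
    for i in range(0,a.shape[0],10*k): cv2.line(a,(0,i),(6,i),(0,255,0),1); cv2.putText(a,str(y0+i//k),(8,i+4),0,.35,(0,255,0))
    cv2.imwrite(n,a)
if __name__=='__main__':
    tag,which,x0,y0,x1,y1,k=sys.argv[1:8]
    s,p,h,M=pose(); print('t',s['time'],p.round(1),round(h,2),'F',s['ft_force'].round(1),'w',s['grip_width'])
    d=save(which,tag); crop(d,int(x0),int(y0),int(x1),int(y1),int(k),f'pics/{tag}c.png')
E
python3 look.py top1 top 350 130 450 260 5;python3 look.py side1 side 260 90 400 210 5
```

```text
t 1.725 [ 512.5 -328.1  131.1] 25.95 F [-0.9 -1.1  0.8] w 0.9994089283130693
t 1.775 [ 512.1 -328.8  131.3] 25.88 F [ 0.1 -0.8  0.5] w 0.9976327588334954
```

View pics/top1c.png

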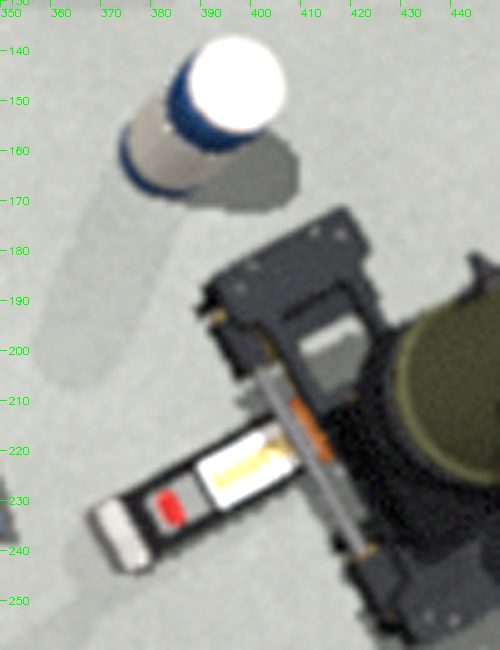

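View pics/side1c.png

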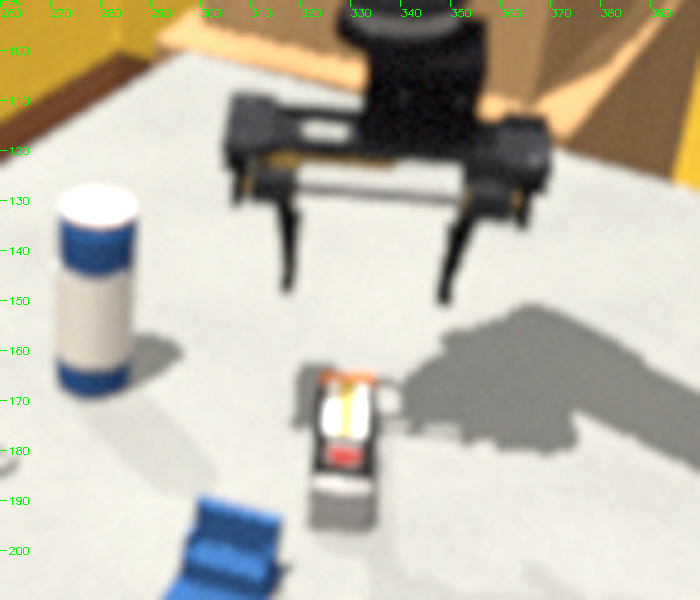

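Run:
```python
from plan import *
s,p,h,M=pose(); d=load('side1'); r=np.radians(h)
print(proj(d,p/1000)); 
for sg in(1,-1): print(proj(d,(p+sg*47*np.array([np.cos(r),np.sin(r),0]))/1000))
t=load('top1')
for c,lo,hi in(('red',(0,120,80),(4,255,255)),):
  for d,roi in((t,(375,220,395,240)),(load('side1'),(310,170,345,200))): print(blobs(d,lo,hi,roi)[0])
go(p,h,(508.5,-321,60),26.8,3,0)
```

```text
[333.10377408 148.20364087]
[317.96816531 146.84697066]
[348.44213156 149.57760618]
[(25, [383.8, 231.24], [382, 228, 5, 7])]
[(11, [328.45, 181.0], [327, 180, 5, 3])]
0 24 3 -0.3 0; 0 24 3 -0.3 0; 0.3 23.5 2.8 -0.3 0
[ 508.5 -321.    60. ] 26.8
```

>>> drive_tool(increments="0 35 4 -0.5 0; 0 35 4 -0.4 0; 0 30 0.6 0 0; 0 20 0 0 0; 0 0 0 0 0")

```text
time: 2.45
position: [0.508, -0.32, 0.0103]
tool_rot: [-1.538, -0.366, 0.369]
ft_force: [0.2, 0.3, 0.7]
grip_width: 1.002
```

```bash
python3 look.py top2 top 350 160 450 260 6;python3 look.py side2 side 290 110 390 210 6
```

```text
t 2.45 [ 508.  -320.    10.3] 26.85 F [0.2 0.3 0.7] w 1.00195081953755
t 2.5 [ 509.1 -320.4   11.6] 26.87 F [ 0.4 -0.3  0.4] w 1.0025399880706791
```

View pics/side2c.png

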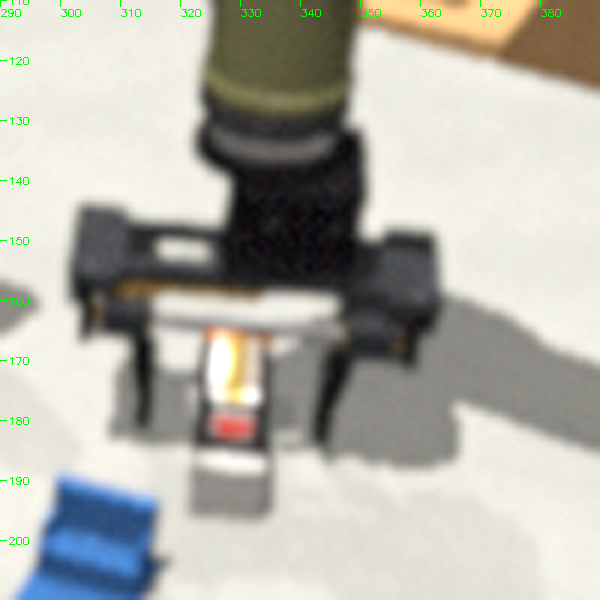

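View pics/top2c.png

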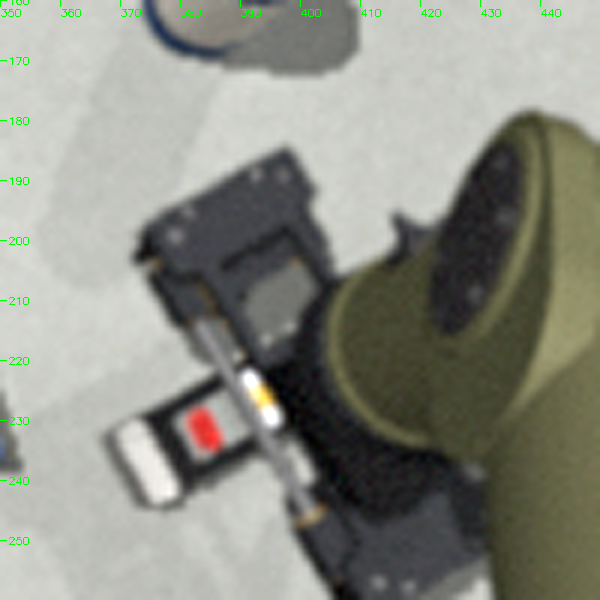

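>>> drive_tool(increments="0 6 0 0 0; 0 0 0 0 80; 0 0 0 0 160; 0 0 0 0 255; 0 0 0 0 255; 0 0 0 0 255", squeeze=40)

```text
time: 3.3
position: [0.5094, -0.3198, 0.0056]
tool_rot: [-1.539, -0.369, 0.369]
ft_force: [1.0, 0.1, 0.6]
grip_width: 0.52
```

```bash
python3 look.py top3 top 350 160 450 260 6
python3 - <<'E'
from plan import *
p,h=go((508.5,-320.5,5),26.8,(508.5,-320.5,85),26.8,4,255)
p,h=go(p,h,(493,-109,85),11.9,10,255)
E
```

```text
t 3.3 [ 509.4 -319.8    5.6] 26.93 F [1.  0.1 0.6] w 0.5196317038247269
0 -20 0 -0 255; 0 -20 0 -0 255; 0 -20 0 -0 255; 0 -20 0 -0 255
[ 508.5 -320.5   85. ] 26.8
8 0 20 1.5 255; 8 0 20 1.5 255; 7 0 20 1.5 255; 7 0 20 1.5 255; 6 0 20 1.5 255; 5 0 20 1.5 255; 5 0 21 1.5 255; 4 0 21 1.5 255; 4 0 21 1.5 255; 3.9 0 20.4 1.5 255
[ 493. -109.   85.] 11.8
```

>>> drive_tool(increments="0 0 0 0 255; 0 0 0 0 255")

```text
time: 3.6
position: [0.5094, -0.3197, 0.0056]
tool_rot: [-1.539, -0.369, 0.369]
ft_force: [0.2, -0.1, -0.6]
grip_width: 0.435
```

>>> drive_tool(increments="0 0 0 0 255; 0 -10 0 0 255; 0 -25 0 0 255; 0 -25 0 0 255; 0 -20 0 0 255; 8 0 20 1.5 255; 8 0 20 1.5 255; 7 0 20 1.5 255; 7 0 20 1.5 255; 6 0 20 1.5 255; 5 0 20 1.5 255; 5 0 20 1.5 255; 4 0 20 1.5 255; 4 0 15 1.5 255; 3 0 10 1.5 255; 0 0 0 0 255")

```text
time: 5.6
position: [0.4971, -0.1254, 0.0858]
tool_rot: [-1.565, -0.165, 0.165]
ft_force: [0.1, -0.0, -3.6]
grip_width: 0.433
```

```bash
python3 look.py top4 top 270 160 400 260 6;python3 look.py side4 side 220 110 350 250 5
```

```text
t 5.6 [ 497.1 -125.4   85.8] 12.06 F [ 0.1 -0.  -3.6] w 0.43315621699702606
t 5.65 [ 497.  -126.3   85.8] 12.01 F [ 0.2 -0.5 -2.6] w 0.4357274437651178
```

View pics/side4c.png

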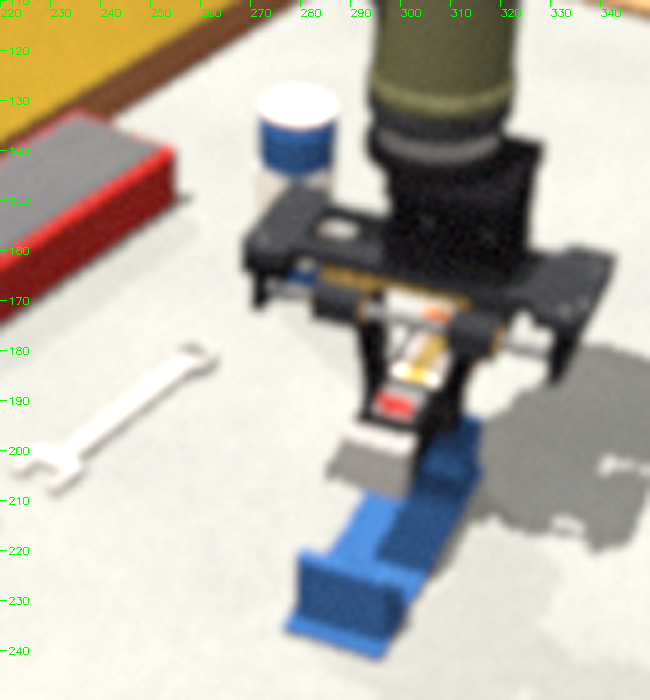

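View pics/top4c.png

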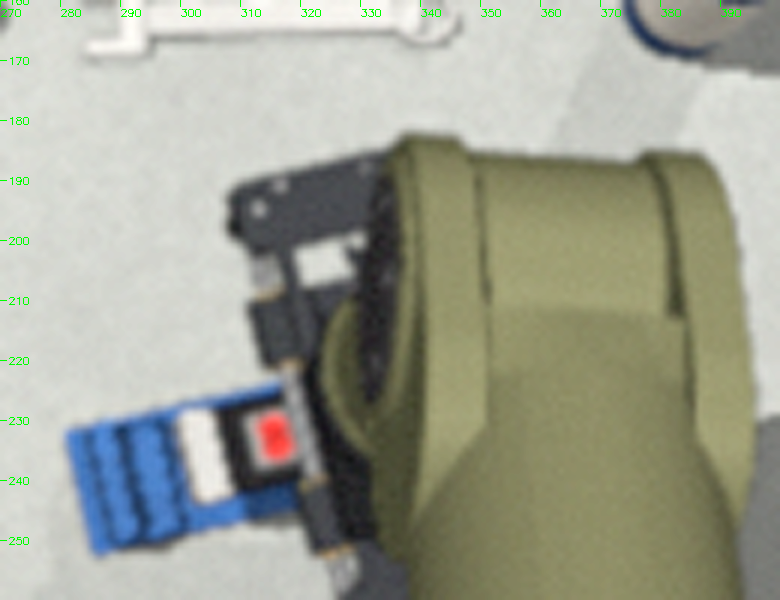

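Run:
```python
from plan import *
t,s_=load('top4'),load('side4')
a=blobs(t,(0,120,80),(6,255,255),(300,220,325,245))[0]; b=blobs(s_,(0,120,80),(6,255,255),(285,180,315,200))[0]; print(a,b)
a=max(a);b=max(b)
P,g=tri(t,a[1],s_,b[1]); P*=1000; print(P,g, onz(t,a[1],.12)*1000,onz(s_,b[1],.12)*1000)
p=np.array([497,-125.9,85.8]); h=12.03; r=np.radians(h); Y=np.array([np.cos(r),np.sin(r),0]); X=np.array([np.sin(r),-np.cos(r),0]) # lamp x=h-90
print('rel TCP along x',(P-p)@X,'along y',(P-p)@Y,'z',P[2]-p[2])
o=load('top0');o2=load('side0'); P,g=tri(o,(383.8,231.24),o2,(328.4,180.9)); p=np.array([509.4,-319.8,5.6]); r=np.radians(26.9); Y=np.array([np.cos(r),np.sin(r),0]); X=np.array([np.sin(r),-np.cos(r),0])
print('at grasp',(P*1000-p)@X,(P*1000-p)@Y)
```

```text
[(28, [315.57, 232.39], [313, 229, 6, 7])] [(15, [298.53, 190.6], [296, 189, 6, 4])]
[491.7650221  -95.38614593 114.76628271] 0.0030798042219775733 [489.96671716 -95.43407223 120.        ] [489.70369961 -88.48343418 120.        ]
rel TCP along x -30.934821338688256 along y 1.239803528181669 z 28.966282708752217
at grasp -29.989593492185396 0.15759922938461912
```

>>> drive_tool(increments="-0.4 5 10 0.1 255; 0 10 9.2 0 255; 0 8 0 0 255; 0 0 0 0 255")

```text
time: 6.2
position: [0.4919, -0.1075, 0.0614]
tool_rot: [-1.564, -0.161, 0.164]
ft_force: [0.2, -0.6, -3.0]
grip_width: 0.433
```

```bash
python3 look.py top5 top 270 190 370 260 8;python3 look.py side5 side 250 160 340 250 7
```

```text
t 6.2 [ 491.9 -107.5   61.4] 11.85 F [ 0.2 -0.6 -3. ] w 0.433484067366251
t 6.25 [ 492.4 -107.8   62. ] 11.83 F [ 0.6  0.1 -2.6] w 0.433671237421971
```

View pics/side5c.png

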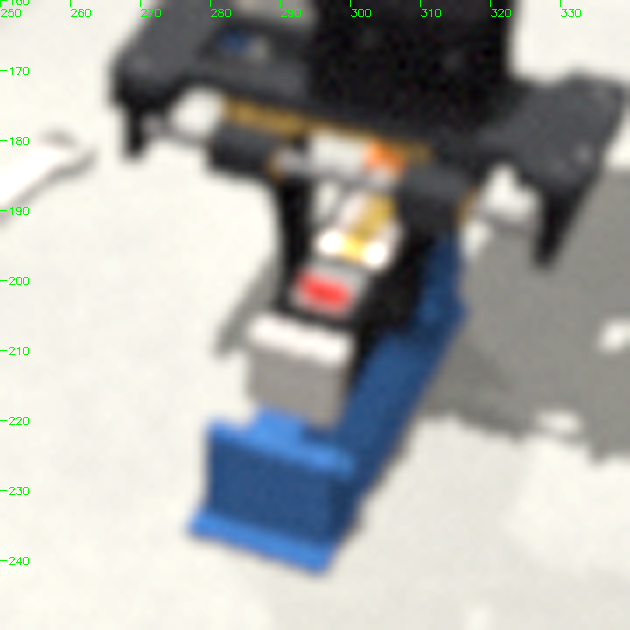

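View pics/top5c.png

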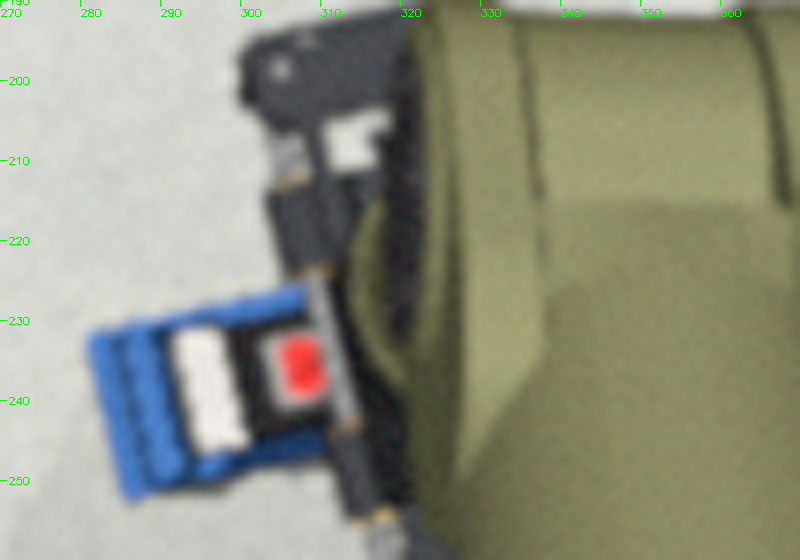

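Run:
```python
from plan import *
t=load('top5')
T=lambda x,y:(x/8+270-.44,y/8+190-.44)
A=[onz(t,T(*p),.0915)*1000 for p in((173,330),(200,455))]
B=[onz(t,T(*p),.0915)*1000 for p in((224,322),(248,446))]
r=np.radians(11.9);Y=np.array([np.cos(r),np.sin(r),0]); X=np.array([np.sin(r),-np.cos(r),0])
m=np.array([493,-109.2,0])
for q in A+B: print(q,(q-m)@X,(q-m)@Y)
```

```text
[498.04588219 -37.05470936  91.5       ] -69.55433309655692 19.814101951474004
[458.20682368 -44.20363437  91.5       ] -70.77402635309305 -20.642913020448276
[500.1803537  -53.41677714  91.5       ] -53.10376580340302 18.52877464329574
[460.64239423 -59.52580738  91.5       ] -55.27891754105067 -21.41918155877468
```

>>> drive_tool(increments="0.3 12 0 0 255; 0 10 0 0 255; 0 7 0 0 255; 0 2 0 0 255; 0 0 0 0 255")

```text
time: 6.92
position: [0.4931, -0.1075, 0.0314]
tool_rot: [-1.565, -0.162, 0.162]
ft_force: [-0.5, -0.2, -3.1]
grip_width: 0.433
```

```bash
python3 look.py side6 side 250 160 340 250 7
```

```text
t 6.925 [ 493.1 -107.5   31.4] 11.84 F [-0.5 -0.2 -3.1] w 0.4327040158611154
```

View pics/side6c.png

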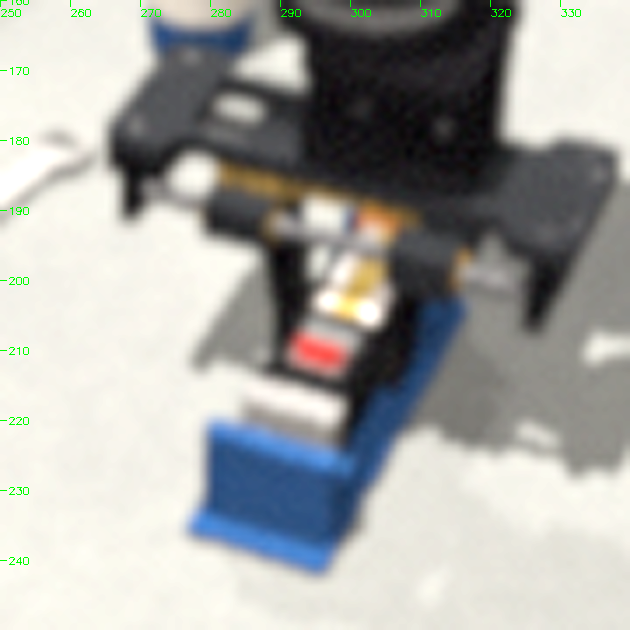

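>>> drive_tool(increments="0 1 0 0 255; 0 1 0 0 255; 0 0 0 0 255")

```text
time: 7.35
position: [0.4931, -0.1077, 0.0296]
tool_rot: [-1.565, -0.162, 0.162]
ft_force: [0.3, -0.1, -2.0]
grip_width: 0.434
```

>>> drive_tool(increments="0 0.6 0 0 255; 0 0 0 0 120; 0 0 0 0 40; 0 0 0 0 40; 0 -10 0 0 40; 0 -30 0 0 40; 0 -30 0 0 255; 0 -5 0 0 255")

```text
time: 8.35
position: [0.4949, -0.1079, 0.1065]
tool_rot: [-1.567, -0.166, 0.159]
ft_force: [-0.1, -0.5, -0.0]
grip_width: 0.699
```

```bash
python3 look.py side7 side 250 160 340 250 7;  python3 look.py top7 top 270 190 370 260 8
```

```text
t 8.35 [ 494.9 -107.9  106.5] 11.83 F [-0.1 -0.5 -0. ] w 0.6986940109089215
t 8.4 [ 494.3 -107.9  105.8] 11.83 F [ 0.2 -0.7 -0.3] w 0.6528199436867047
```

View pics/side7c.png

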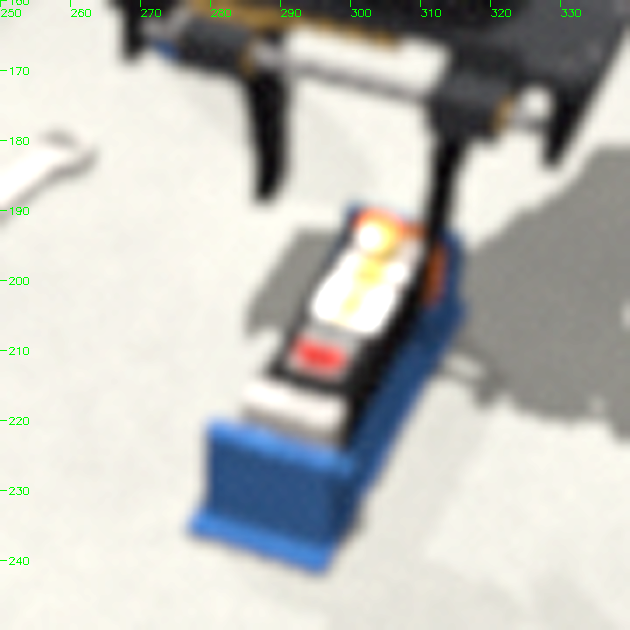

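View pics/top7c.png

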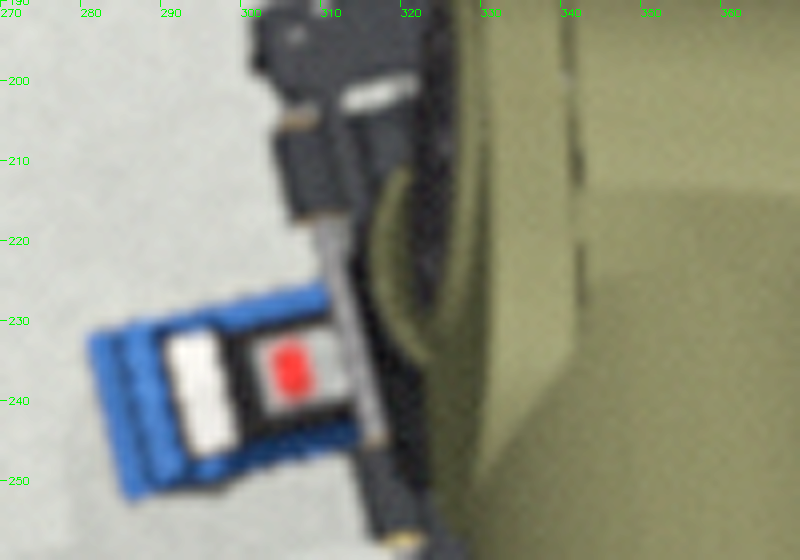

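Run:
```python
from plan import *
t,s_=load('top7'),load('side7')
a=max(blobs(t,(0,120,80),(6,255,255),(298,225,315,245))[0]); b=max(blobs(s_,(0,120,80),(6,255,255),(285,200,305,220))[0]); print(a,b)
P,g=tri(t,a[1],s_,b[1]); P*=1000; print(P,g, onz(t,a[1],.061)*1000,onz(s_,b[1],.061)*1000)
r=np.radians(11.9);Y=np.array([np.cos(r),np.sin(r),0]); X=np.array([np.sin(r),-np.cos(r),0])
m=np.array([493,-109.2,0])
for q in (P,onz(t,a[1],.061)*1000,onz(s_,b[1],.061)*1000): print((q-m)@X,(q-m)@Y)
```

```text
(24, [306.04, 236.12], [304, 233, 5, 7]) (16, [295.19, 210.62], [293, 209, 6, 4])
[487.42587071 -77.28226228  57.6352745 ] 0.002992789220046562 [485.85451491 -77.63802145  61.        ] [486.75604545 -73.03273488  61.        ]
-32.38120193012994 1.1272355115405288
-32.35710852821514 -0.4837092897621712
-36.67752344912586 1.348075814739542
```

>>> drive_tool(increments="-1.3 0 16 0 255; 0 0 16 0 255; 0 5 16 0 255; 0 15 0 0 255; 0 10 0 0 255; 0 0 0 0 255; 0 0 0 0 255; 0 0 0 0 255; 0 0 0 0 255")

```text
time: 9.57
position: [0.4823, -0.0611, 0.0743]
tool_rot: [-1.565, -0.162, 0.161]
ft_force: [0.4, 0.3, -0.2]
grip_width: 0.006
```

```bash
python3 look.py side8 side 250 160 340 250 7;  python3 look.py top8 top 270 190 370 260 8
```

```text
t 9.575 [482.3 -61.1  74.3] 11.82 F [ 0.4  0.3 -0.2] w 0.00633287308386364
t 9.625 [482.2 -61.   74.2] 11.82 F [ 0.4  0.2 -0.3] w 0.005006696260918472
```

View pics/side8c.png

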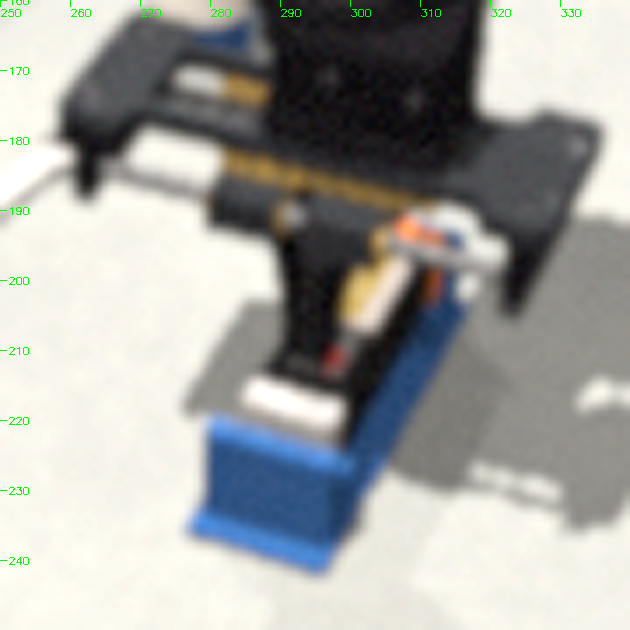

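View pics/top8c.png

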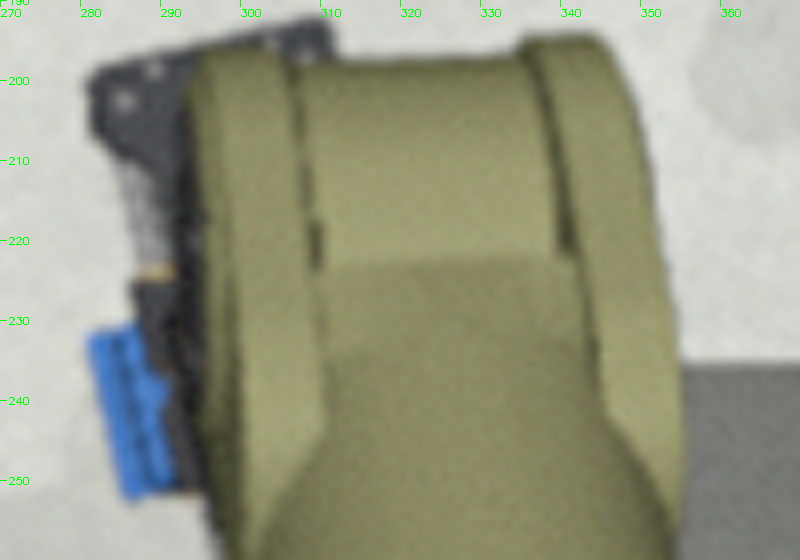

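>>> drive_tool(increments="0 8 0 0 255; 0 4 0 0 255; 0 2 0 0 255; 0 0 0 0 255; 0 0 0 0 255")

```text
time: 10.3
position: [0.4821, -0.0608, 0.06]
tool_rot: [-1.565, -0.162, 0.162]
ft_force: [1.1, -0.3, -0.8]
grip_width: 0.009
```

```bash
for i in 1 2 3; do python3 look.py side9_$i side 265 180 325 240 10; done
```

```text
t 10.3 [482.1 -60.8  60. ] 11.84 F [ 1.1 -0.3 -0.8] w 0.008650537307412701
t 10.35 [482.1 -60.9  60.1] 11.84 F [-0.1 -0.6  0.2] w 0.005222012233067419
t 10.4 [482.1 -60.9  60.1] 11.84 F [-0.5  0.5 -0.2] w 0.004360123715398791
```

View pics/side9_1c.png

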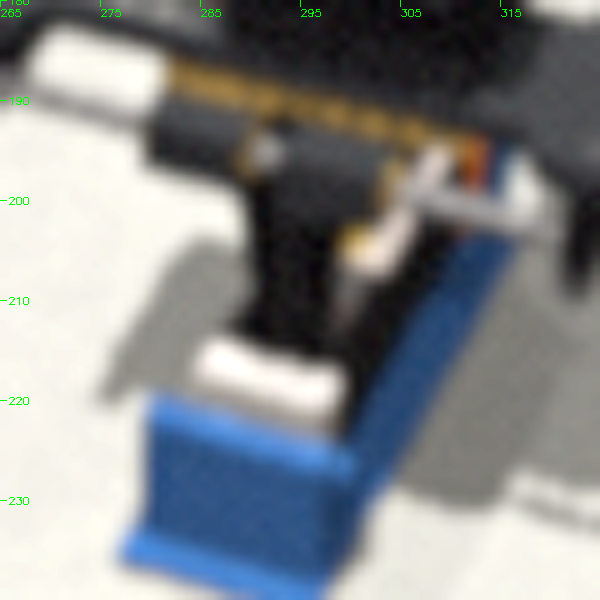

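>>> drive_tool(increments="0 0 -2 0 255; 0 0 -2 0 255; 0 0 -1 0 255; 0 0 -1 0 255; 0 0 0 0 255")

```text
time: 11.08
position: [0.4832, -0.0666, 0.0599]
tool_rot: [-1.565, -0.162, 0.162]
ft_force: [-0.7, 2.3, 0.6]
grip_width: 0.006
```

>>> drive_tool(increments="0 0 -1 0 255; 0 0 -1 0 255; 0 0 0 0 255")

```text
time: 11.45
position: [0.4837, -0.0694, 0.06]
tool_rot: [-1.566, -0.162, 0.162]
ft_force: [1.1, -0.3, 0.1]
grip_width: 0.004
```

>>> drive_tool(increments="0 0 -1 0 255; 0 0 -1 0 255; 0 0 0 0 255")

```text
time: 11.82
position: [0.484, -0.0711, 0.0599]
tool_rot: [-1.565, -0.162, 0.162]
ft_force: [-0.2, -0.6, -0.5]
grip_width: 0.003
```

```bash
python3 look.py side10 side 265 180 325 240 10
```

```text
t 11.825 [484.  -71.1  59.9] 11.81 F [-0.2 -0.6 -0.5] w 0.0031165333841481776
```

View pics/side10c.png

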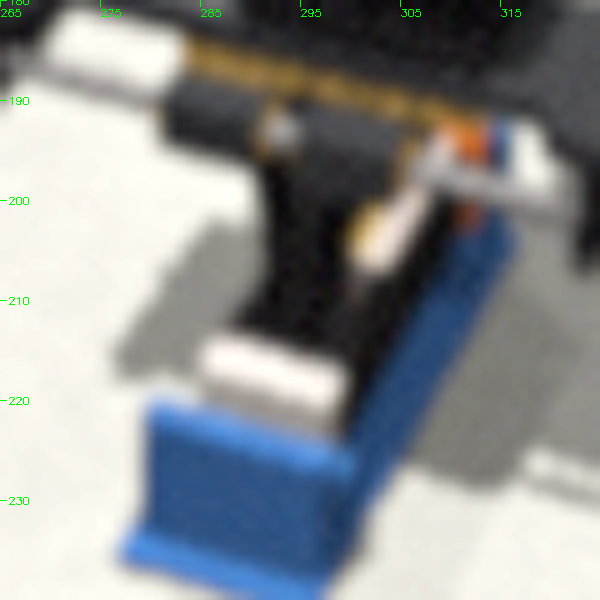

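>>> drive_tool(increments="0 0 -1 0 255; 0 0 -1 0 255; 0 0 0 0 255")

```text
time: 12.25
position: [0.4845, -0.0728, 0.0599]
tool_rot: [-1.565, -0.162, 0.162]
ft_force: [0.3, 0.5, 0.4]
grip_width: 0.004
```

>>> drive_tool(increments="0 0 -1 0 255; 0 0 -1 0 255; 0 0 0 0 255")

```text
time: 12.62
position: [0.4848, -0.0747, 0.0599]
tool_rot: [-1.565, -0.162, 0.162]
ft_force: [0.0, 0.4, 0.4]
grip_width: 0.002
```

>>> drive_tool(increments="0 0 2 0 255; 0 -20 0 0 255; 0 -40 20 0 200; 0 -10 40 0 120; 0 0 30 0 120")

```text
time: 13.25
position: [0.4665, 0.0171, 0.1312]
tool_rot: [-1.566, -0.165, 0.161]
ft_force: [0.2, -1.1, -0.6]
grip_width: 0.258
```

```bash
python3 look.py side11 side 265 180 325 240 10;  python3 look.py top11 top 275 210 355 258 10
python3 - <<'E'
from plan import *
t,s_=load('top11'),load('side11')
print(blobs(t,(0,120,80),(6,255,255),(290,215,330,250))[0],blobs(s_,(0,120,80),(6,255,255),(285,195,312,225))[0])
E
```

```text
t 13.25 [466.5  17.1 131.2] 11.87 F [ 0.2 -1.1 -0.6] w 0.25828798945291637
t 13.3 [465.2  21.5 130.7] 12.15 F [ 0.1  3.3 -0.2] w 0.3059916431652399
[(26, [310.65, 235.19], [309, 232, 5, 7])] [(20, [295.7, 207.7], [293, 206, 7, 4])]
```

View pics/side11c.png

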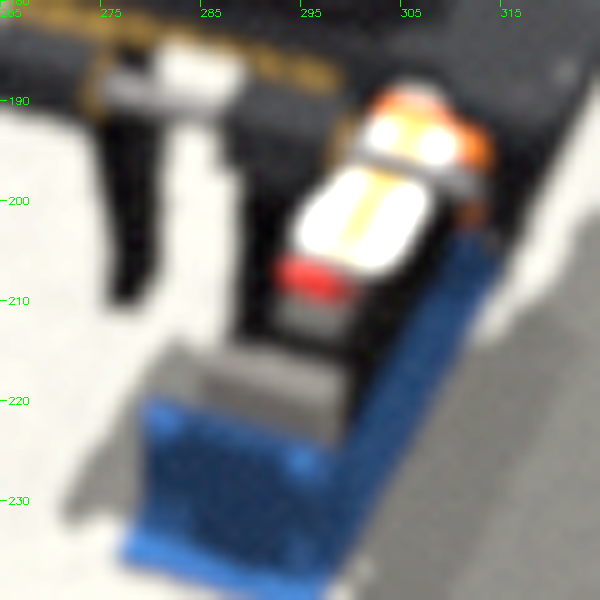

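View pics/top11c.png

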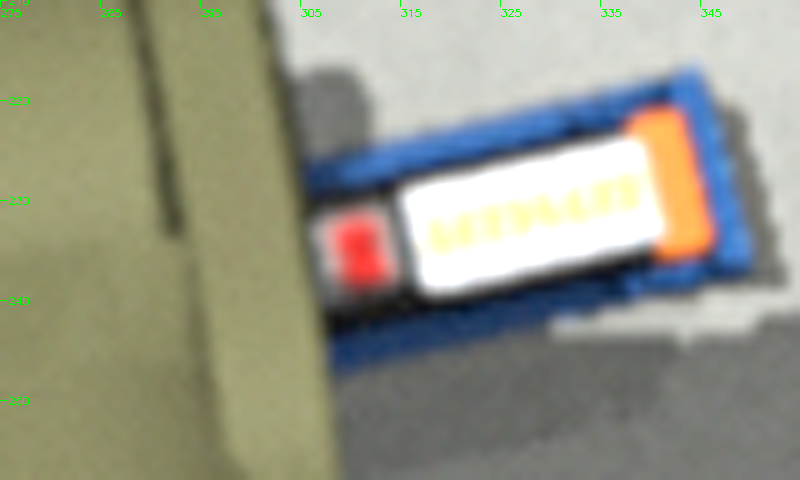

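The switch has reached the head end of its window: the red blob moved from (306.0,236.1) to (310.7,235.2) in the top view, about 12 mm. The lamp itself slid roughly 2 mm of that, and its head end is now near the stop at about (346,228). Next I take the lamp near its head.

>>> drive_tool(increments="0 0 -25 0 40; 0 0 -30 0 40; 0 0 -30 0 40; 0 0 -30 0 40; 0 0 -30 0 40; 0 0 -26 0 40; 0 0 0 0 40; 0 0 0 0 40")

```text
time: 14.35
position: [0.5009, -0.151, 0.1298]
tool_rot: [-1.564, -0.162, 0.163]
ft_force: [-0.5, 0.6, -0.2]
grip_width: 0.842
```

```bash
python3 look.py side12 side 250 150 350 240 7;  python3 look.py top12 top 275 190 355 258 8;python3 - <<'E'
from plan import *
t,s_=load('top12'),load('side12')
a=blobs(t,(0,120,80),(6,255,255),(290,215,330,250))[0];b=blobs(s_,(0,120,80),(6,255,255),(285,195,312,225))[0]; print(a,b)
s,p,h,M=pose();r=np.radians(11.9);Y=np.array([np.cos(r),np.sin(r),0]); X=np.array([np.sin(r),-np.cos(r),0]);m=np.array([493,-109.2,0])
print('tcp',(p-m)@X,(p-m)@Y)
if a: q=onz(t,max(a)[1],.061)*1000; print((q-m)@X,(q-m)@Y)
E
```

```text
t 14.35 [ 500.9 -151.   129.8] 11.87 F [-0.5  0.6 -0.2] w 0.8424613215635091
t 14.4 [ 501.  -150.6  129.8] 11.93 F [ 0.1 -0.6  0.7] w 0.8451340187151698
[(23, [310.57, 234.91], [309, 232, 4, 7])] [(15, [296.53, 207.6], [294, 206, 6, 4])]
tcp 42.093456242856185 -0.6524103940032214
-19.988855341274473 -0.17767344049250935
```

View pics/top12c.png

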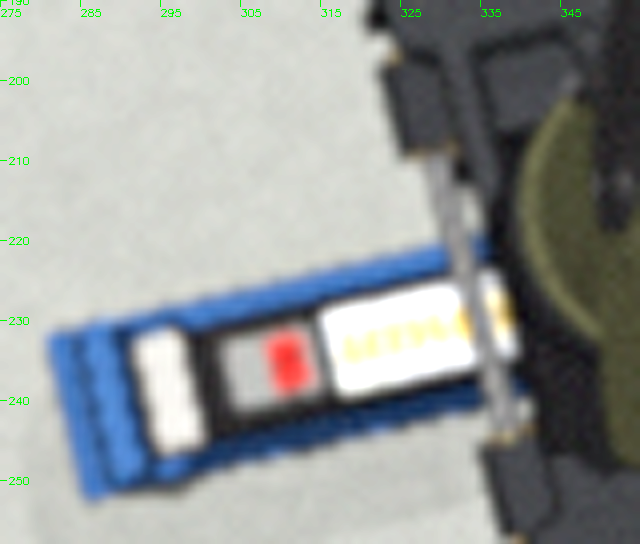

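>>> drive_tool(increments="0.6 30 4.6 0 40; 0 30 0 0 40; 0 27 0 0 40; 0 16 0 0 40; 0 4 0 0 40; 0 0 0 0 150; 0 0 0 0 255; 0 0 0 0 255; 0 0 0 0 255; 0 0 0 0 255", squeeze=40)

```text
time: 15.7
position: [0.501, -0.1474, 0.0233]
tool_rot: [-1.565, -0.162, 0.162]
ft_force: [-0.2, 0.7, 1.6]
grip_width: 0.431
```

```bash
python3 look.py side13 side 250 150 350 240 7;python3 - <<'E'
from plan import *
s,p,h,M=pose();r=np.radians(11.9);Y=np.array([np.cos(r),np.sin(r),0]); X=np.array([np.sin(r),-np.cos(r),0]);m=np.array([493,-109.2,0])
print('tcp',(p-m)@X,(p-m)@Y)
p=p+[0,0,75]; p,h=go(p,h,(530,139,95),-8,12,255)
E
```

```text
t 15.7 [ 501.  -147.4   23.3] 11.83 F [-0.2  0.7  1.6] w 0.4310716691610244
tcp 39.018060203794086 -0.109439142391747
7 0 23 1.7 255; 7 0 23 1.7 255; 6 0 23 1.7 255; 5 0 23 1.7 255; 4 0 24 1.7 255; 4 0 24 1.7 255; 3 1 24 1.7 255; 2 0 24 1.7 255; 2 1 24 1.7 255; 1 0 24 1.7 255; 0 1 24 1.7 255; 0.3 0.3 23.5 1.7 255
[530. 139.  95.] -8.6
```

View pics/side13c.png

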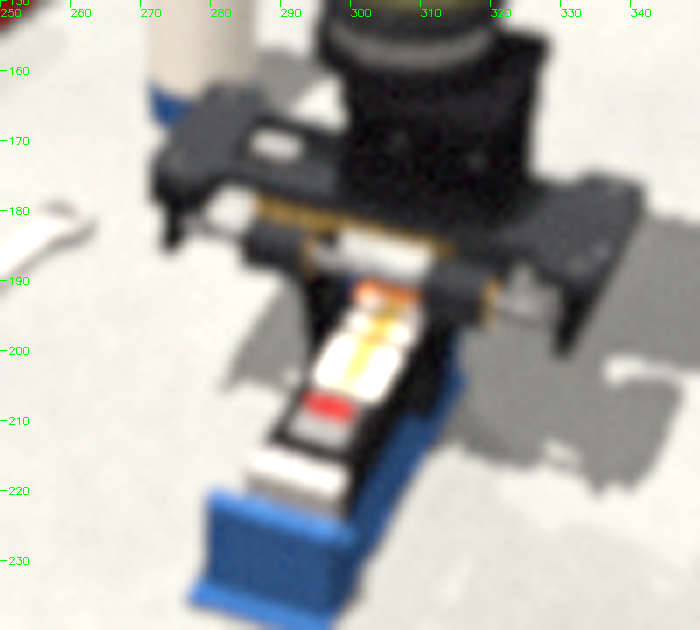

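>>> drive_tool(increments="0 -5 0 0 255; 0 -15 0 0 255; 0 -25 0 0 255; 0 -25 0 0 255; 0 -10 0 0 255; 0 0 0 0 255")

```text
time: 16.5
position: [0.501, -0.1475, 0.1036]
tool_rot: [-1.566, -0.163, 0.161]
ft_force: [0.1, 0.6, -3.4]
grip_width: 0.431
```

```bash
python3 look.py side14 side 250 130 350 240 5
```

```text
t 16.5 [ 501.  -147.5  103.6] 11.83 F [ 0.1  0.6 -3.4] w 0.43109901251810206
```

View pics/side14c.png

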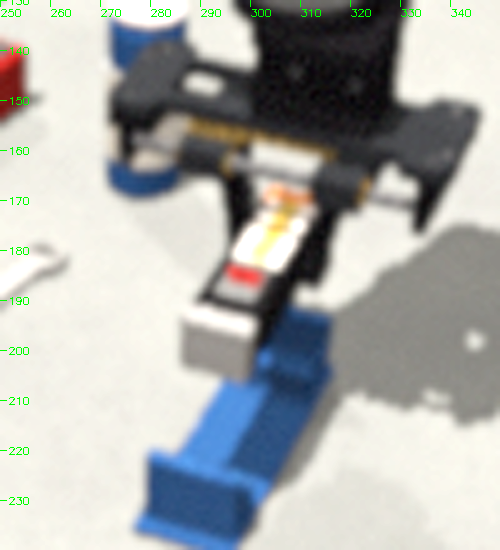

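>>> drive_tool(increments="7 0 20 1.7 255; 7 0 23 1.7 255; 6 0 23 1.7 255; 5 0 23 1.7 255; 4 0 24 1.7 255; 4 0 24 1.7 255; 3 1 24 1.7 255; 2 0 24 1.7 255; 2 1 24 1.7 255; 1 0 24 1.7 255; 0 1 24 1.7 255; 0 0 20 1 255; 0 0 5 0 255; 0 0 0 0 255")

```text
time: 18.3
position: [0.5298, 0.1373, 0.0991]
tool_rot: [-1.569, 0.109, -0.106]
ft_force: [0.4, -0.0, -3.3]
grip_width: 0.436
```

```bash
python3 look.py side15 side 150 200 300 320 5
python3 - <<'E'
from plan import *
s,p,h,M=pose()
go(p,h,(530,140,45),-8,4,255)
E
```

```text
t 18.3 [529.8 137.3  99.1] -7.83 F [ 0.4 -0.  -3.3] w 0.4361489809944286
-0 14 1 0 255; -0 13 1 0 255; -0 14 1 0 255; -0.4 13.2 0.4 0 255
[530. 140.  45.] -7.9
```

View pics/side15c.png

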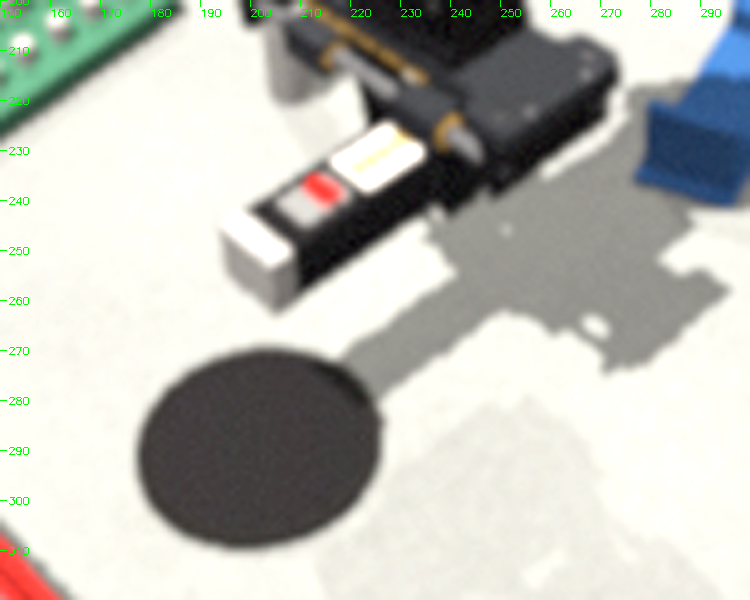

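>>> drive_tool(increments="0 15 1 0 255; 0 20 1 0 255; 0 18 1 0 255; 0 5 0 0 255; 0 0 0 0 255")

```text
time: 18.98
position: [0.5304, 0.1408, 0.0413]
tool_rot: [-1.568, 0.109, -0.107]
ft_force: [0.5, 0.0, -2.7]
grip_width: 0.435
```

>>> drive_tool(increments="0 0 0 0 255; 0 0 0 0 255; 0 0 0 0 255", squeeze=10)

```text
time: 19.35
position: [0.5314, 0.1409, 0.0426]
tool_rot: [-1.568, 0.107, -0.109]
ft_force: [0.5, -0.0, -2.7]
grip_width: 0.438
```

```bash
python3 look.py side16 side 150 200 300 320 5
```

```text
t 19.35 [531.4 140.9  42.6] -7.88 F [ 0.5 -0.  -2.7] w 0.4382351102509086
```

View pics/side16c.png

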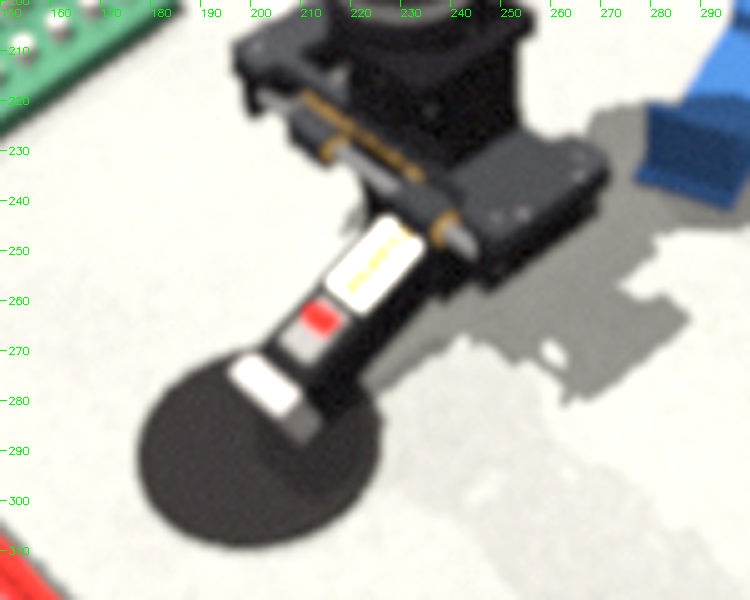

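>>> drive_tool(increments="0 -8 5 0 255; 0 -8 5 0 255; 0 -7 6 0 255; 0 -7 7 0 255; 0 -6 7 0 255; 0 -6 8 0 255; 0 -5 8 0 255; 0 -4 9 0 255; 0 -4 9 0 255; 0 -4 9 0 255; 0 -3 9 0 255; 0 -3 9 0 255; 0 -3 9 0 255; 0 -2 7 0 255; 0 0 0 0 255; 0 0 0 0 255")

```text
time: 21.4
position: [0.5454, 0.2462, 0.1117]
tool_rot: [-1.569, 0.108, -0.108]
ft_force: [0.4, -0.4, -3.8]
grip_width: 0.433
```

```bash
python3 look.py side17 side 130 180 290 320 5; python3 look.py top17 top 140 170 260 270 6
```

```text
t 21.4 [545.4 246.2 111.7] -7.89 F [ 0.4 -0.4 -3.8] w 0.433047083037961
t 21.45 [545.4 246.1 111.7] -7.9 F [ 0.3 -0.2 -3.5] w 0.4364439814915548
```

View pics/side17c.png

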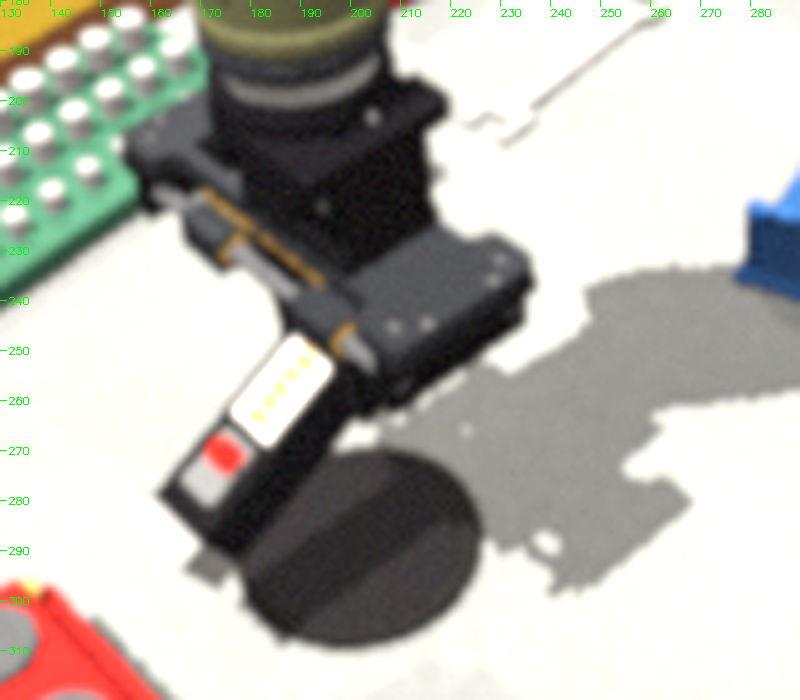

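View pics/top17c.png

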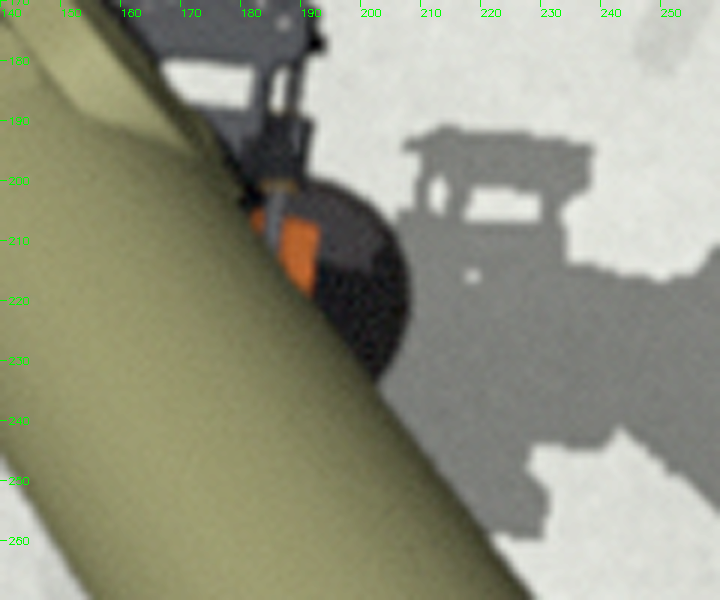

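>>> drive_tool(increments="0 6 0 0 255; 0 5 0 0 255; 0 0 0 0 255; 0 0 0 0 255", squeeze=6.5)

```text
time: 22.0
position: [0.5454, 0.2467, 0.1008]
tool_rot: [-1.568, 0.108, -0.108]
ft_force: [1.4, -0.3, -2.4]
grip_width: 0.438
```

```bash
python3 look.py side18 side 130 180 290 320 5
```

```text
t 22.0 [545.4 246.7 100.8] -7.87 F [ 1.4 -0.3 -2.4] w 0.43765788567283936
```

View pics/side18c.png

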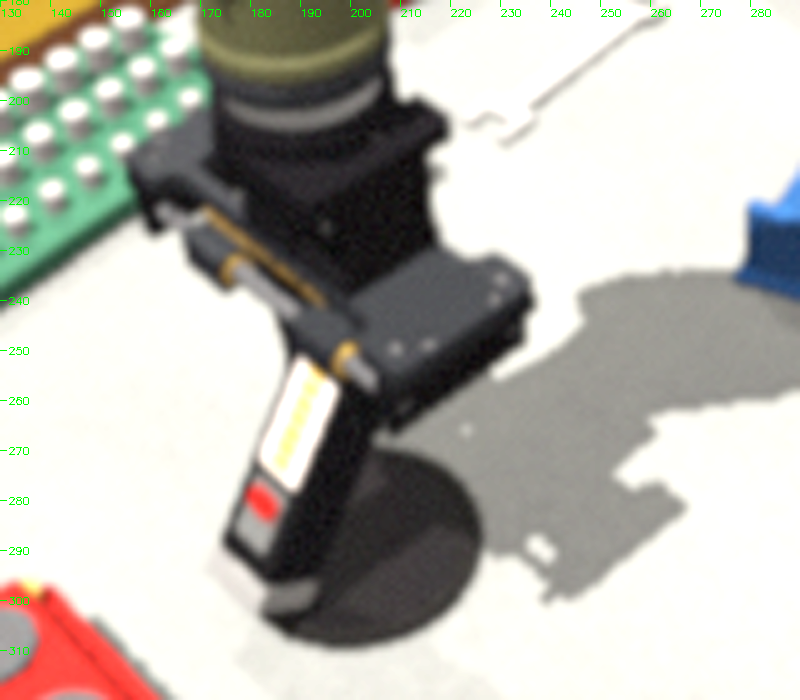

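>>> drive_tool(increments="0 0 0 0 255; 0 0 0 0 255; 0 0 0 0 255", squeeze=5)

```text
time: 22.42
position: [0.5455, 0.2467, 0.101]
tool_rot: [-1.568, 0.108, -0.108]
ft_force: [-0.7, -0.1, -3.7]
grip_width: 0.434
```

```bash
python3 look.py side19 side 130 180 290 320 5
```

```text
t 22.425 [545.5 246.7 101. ] -7.86 F [-0.7 -0.1 -3.7] w 0.4344565345873028
```

View pics/side19c.png

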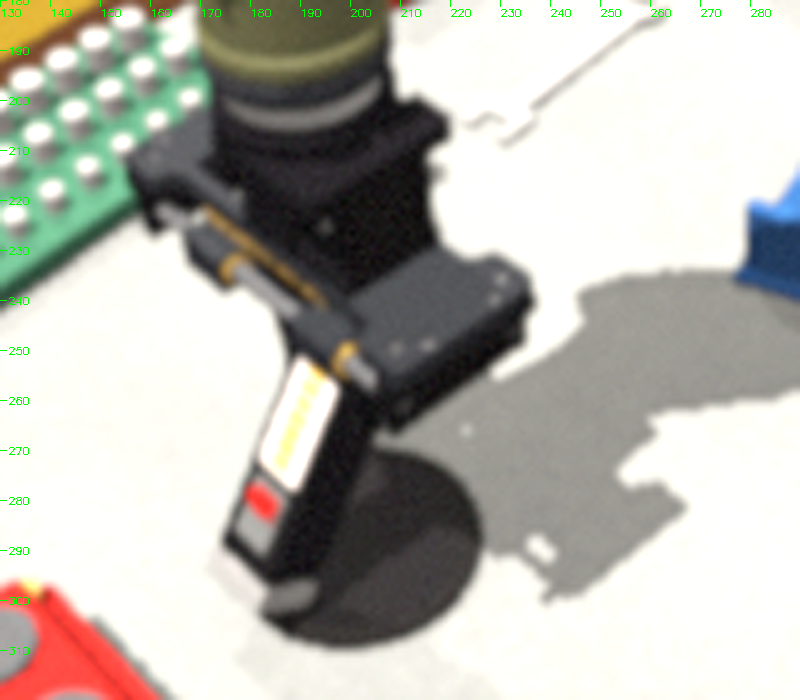

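>>> drive_tool(increments="0 0 0 0 255; 0 0 0 0 255; 0 0 0 0 255", squeeze=3.5)

```text
time: 22.85
position: [0.5455, 0.2467, 0.1011]
tool_rot: [-1.568, 0.108, -0.108]
ft_force: [-0.5, -0.1, -1.3]
grip_width: 0.436
```

```bash
python3 look.py side20 side 130 180 290 320 5
```

```text
t 22.85 [545.5 246.7 101.1] -7.87 F [-0.5 -0.1 -1.3] w 0.4364384441268615
```

View pics/side20c.png

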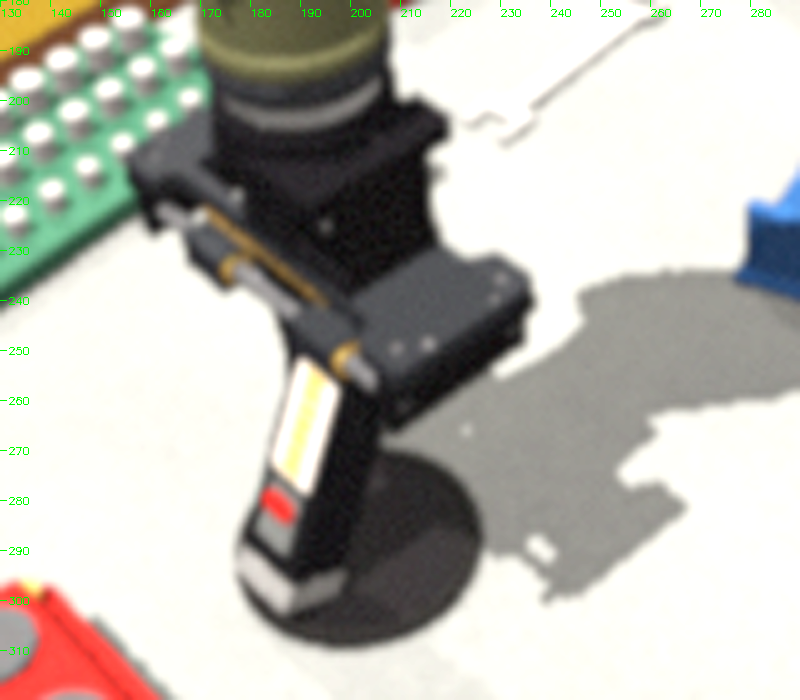

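>>> drive_tool(increments="0 0.5 4 0 255; 0 0.5 4 0 255; 0 0.5 4 0 255; 0 0.5 4 0 255; 0 0 4 0 255; 0 0 0 0 255")

```text
time: 23.65
position: [0.5483, 0.2673, 0.0988]
tool_rot: [-1.567, 0.107, -0.108]
ft_force: [-0.3, 0.4, 2.1]
grip_width: 0.438
```

```bash
python3 look.py side21 side 130 180 290 320 5
```

```text
t 23.65 [548.3 267.3  98.8] -7.84 F [-0.3  0.4  2.1] w 0.43774611661726254
```

View pics/side21c.png

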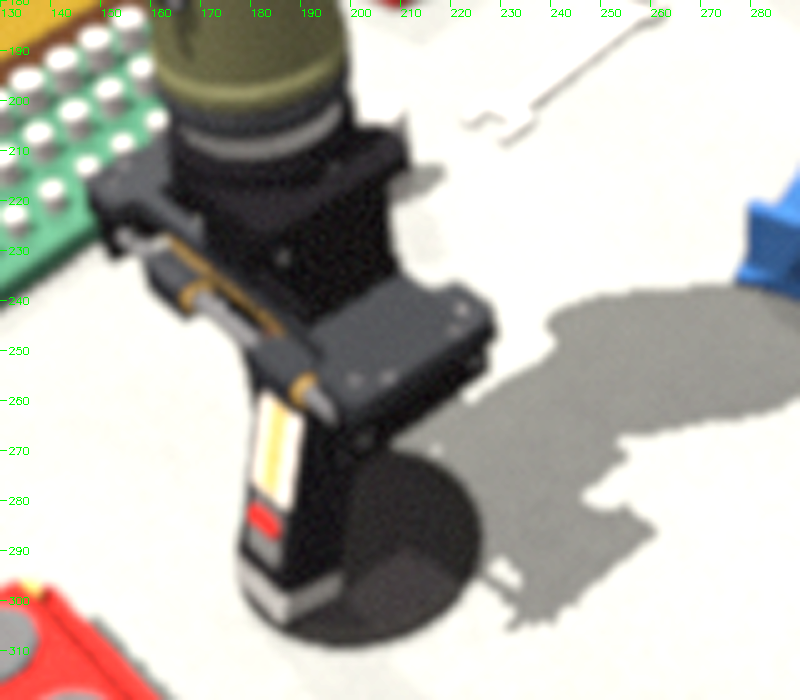

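>>> drive_tool(increments="0 0 4 0 255; 0 0 4 0 255; 0 0 0 0 255")

```text
time: 24.08
position: [0.5493, 0.2749, 0.0986]
tool_rot: [-1.568, 0.107, -0.108]
ft_force: [0.8, 0.2, 0.4]
grip_width: 0.434
```

```bash
python3 look.py side22 side 130 180 290 320 5
```

```text
t 24.075 [549.3 274.9  98.6] -7.84 F [0.8 0.2 0.4] w 0.4341501782096754
```

View pics/side22c.png

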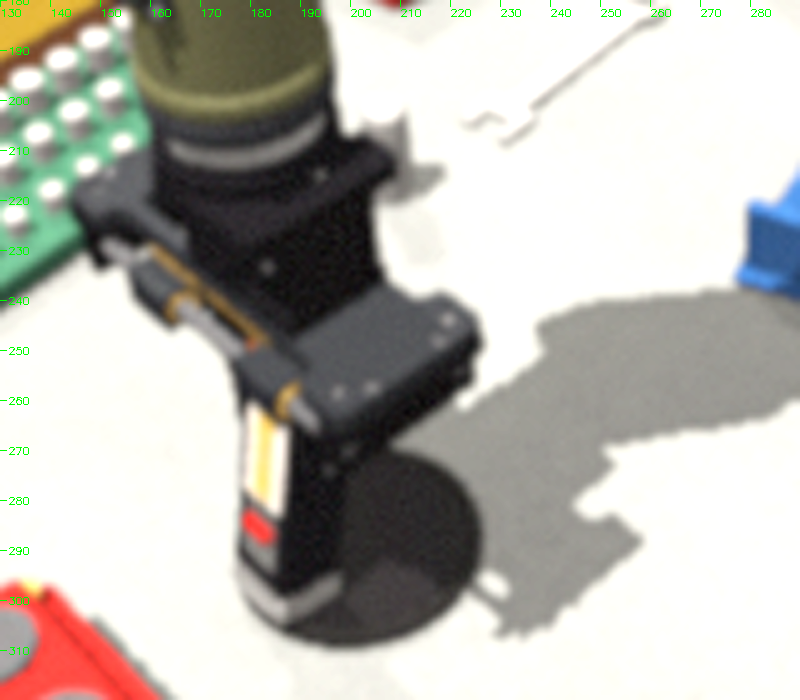

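Run:
```python
from plan import *
d=load('side22'); s,p,h,M=pose(); r=np.radians(-8); 
u=np.array([.139,.99,0]);Y=np.array([np.cos(r),np.sin(r),0])
C=lambda q:((q-[130,180]+.4)*5).round(0)
for tilt in(0,3,6,10):
  a=np.radians(tilt); X=np.array([0,0,1.])*np.cos(a)-u*np.sin(a); Z=u*np.cos(a)+np.array([0,0,1.])*np.sin(a)
  piv=np.array([p[0],p[1],p[2]+18.7]); 
  print(tilt,'frontR/L foot,head',[C(proj(d,(piv+X*l+Z*17+Y*y)/1000)).tolist() for y in(-19,19) for l in(-106,-20)])
```

```text
0 frontR/L foot,head [[313.0, 609.0], [293.0, 485.0], [264.0, 562.0], [241.0, 438.0]]
3 frontR/L foot,head [[303.0, 615.0], [291.0, 485.0], [254.0, 567.0], [239.0, 438.0]]
6 frontR/L foot,head [[294.0, 620.0], [289.0, 484.0], [244.0, 572.0], [237.0, 438.0]]
10 frontR/L foot,head [[280.0, 626.0], [286.0, 484.0], [231.0, 578.0], [234.0, 437.0]]
```

>>> drive_tool(increments="0 0 4 0 255; 0 0 4 0 255; 0 0 4 0 255; 0 0 0 0 255")

```text
time: 24.62
position: [0.5506, 0.287, 0.0986]
tool_rot: [-1.568, 0.108, -0.107]
ft_force: [0.2, 0.3, -3.0]
grip_width: 0.437
```

```bash
python3 look.py side23 side 130 180 290 320 5
cat > tilt.py <<'E'
import sys
from plan import *
d=load(sys.argv[1]); s,p,h,M=pose(); r=np.radians(-8); 
u=np.array([.139,.99,0]);Y=np.array([np.cos(r),np.sin(r),0])
C=lambda q:((q-[130,180]+.4)*5).round(0)
for tilt in(-3,0,3,6,10):
  a=np.radians(tilt); X=np.array([0,0,1.])*np.cos(a)-u*np.sin(a); Z=u*np.cos(a)+np.array([0,0,1.])*np.sin(a)
  piv=np.array([p[0],p[1],p[2]+18.7]); 
  print(tilt,'frontR/L foot,head',[C(proj(d,(piv+X*l+Z*17+Y*y)/1000)).tolist() for y in(-19,19) for l in(-106,-20)])
E
python3 tilt.py side23
```

```text
t 24.625 [550.6 287.   98.6] -7.83 F [ 0.2  0.3 -3. ] w 0.43745316132924156
-3 frontR/L foot,head [[303.0, 619.0], [273.0, 501.0], [254.0, 572.0], [222.0, 453.0]]
0 frontR/L foot,head [[293.0, 625.0], [271.0, 501.0], [244.0, 577.0], [220.0, 453.0]]
3 frontR/L foot,head [[283.0, 631.0], [269.0, 501.0], [234.0, 583.0], [217.0, 453.0]]
6 frontR/L foot,head [[273.0, 636.0], [267.0, 500.0], [224.0, 588.0], [215.0, 453.0]]
10 frontR/L foot,head [[259.0, 643.0], [264.0, 500.0], [210.0, 594.0], [213.0, 452.0]]
```

View pics/side23c.png

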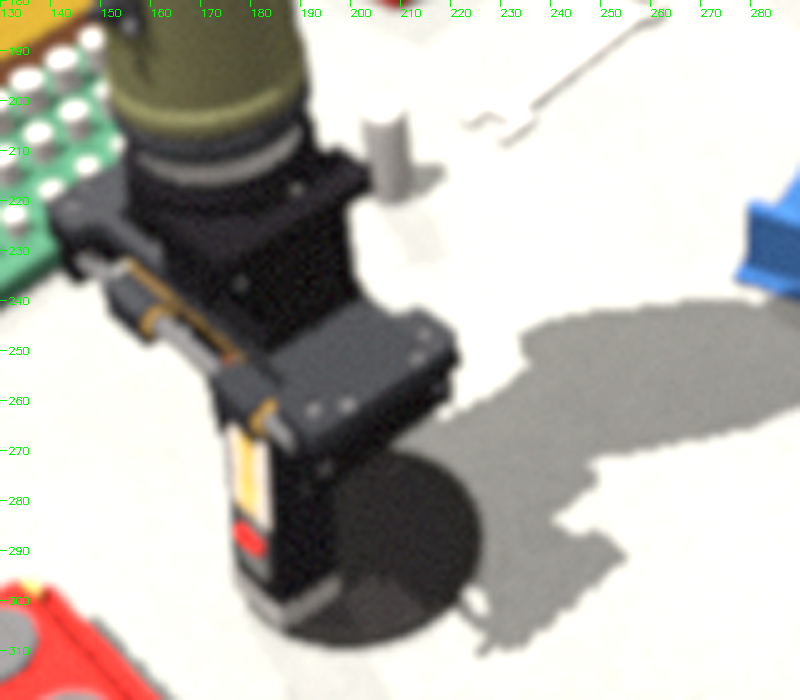

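>>> drive_tool(increments="0 0 3 0 255; 0 0.5 2 0 255; 0 0 0 0 255")

```text
time: 25.05
position: [0.5514, 0.2917, 0.0984]
tool_rot: [-1.568, 0.108, -0.107]
ft_force: [-0.3, 0.2, -1.7]
grip_width: 0.438
```

```bash
python3 look.py side24 side 130 180 290 320 5;python3 tilt.py side24
```

```text
t 25.05 [551.4 291.7  98.4] -7.85 F [-0.3  0.2 -1.7] w 0.4376399663075811
-3 frontR/L foot,head [[294.0, 626.0], [264.0, 507.0], [245.0, 578.0], [212.0, 460.0]]
0 frontR/L foot,head [[284.0, 632.0], [262.0, 507.0], [235.0, 584.0], [210.0, 460.0]]
3 frontR/L foot,head [[274.0, 638.0], [259.0, 507.0], [225.0, 589.0], [208.0, 459.0]]
6 frontR/L foot,head [[264.0, 643.0], [257.0, 507.0], [215.0, 594.0], [206.0, 459.0]]
10 frontR/L foot,head [[250.0, 650.0], [255.0, 506.0], [201.0, 600.0], [203.0, 459.0]]
```

View pics/side24c.png

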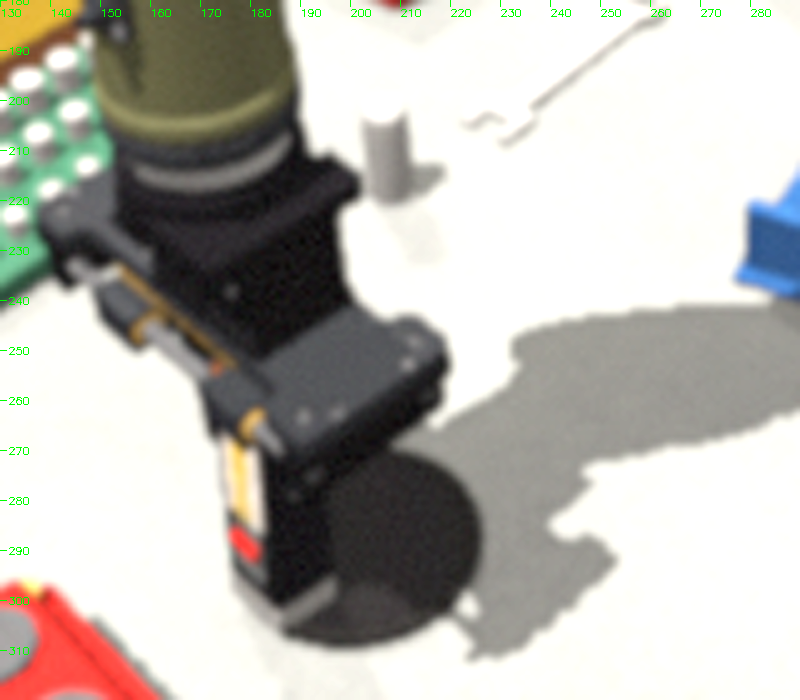

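>>> drive_tool(increments="0 0 0 0 255; 0 0 0 0 255; 0 -4 0 0 255; 0 -5 0 0 255; 0 0 -6 0 255; 0 0 -10 0 255; 0 0 -12 0 255; 0 0 -10 0 255; 0 0 -5.5 0 255; 0 0 0 0 255", squeeze=35)

```text
time: 26.35
position: [0.5458, 0.2475, 0.1075]
tool_rot: [-1.568, 0.108, -0.109]
ft_force: [0.3, 0.4, -2.8]
grip_width: 0.431
```

```bash
python3 look.py side25 side 130 180 290 320 5;python3 tilt.py side25;  python3 look.py top25 top 110 170 260 270 5
```

```text
t 26.35 [545.8 247.5 107.5] -7.92 F [ 0.3  0.4 -2.8] w 0.4314230791848638
-3 frontR/L foot,head [[367.0, 557.0], [342.0, 437.0], [317.0, 512.0], [290.0, 392.0]]
0 frontR/L foot,head [[357.0, 563.0], [340.0, 437.0], [307.0, 518.0], [287.0, 392.0]]
3 frontR/L foot,head [[348.0, 568.0], [338.0, 437.0], [298.0, 523.0], [285.0, 392.0]]
6 frontR/L foot,head [[338.0, 573.0], [336.0, 437.0], [288.0, 527.0], [283.0, 392.0]]
10 frontR/L foot,head [[325.0, 579.0], [333.0, 436.0], [276.0, 533.0], [281.0, 391.0]]
t 26.4 [545.7 248.2 107.5] -7.88 F [-0.4  1.1 -2.5] w 0.4331114001195061
```

View pics/side25c.png

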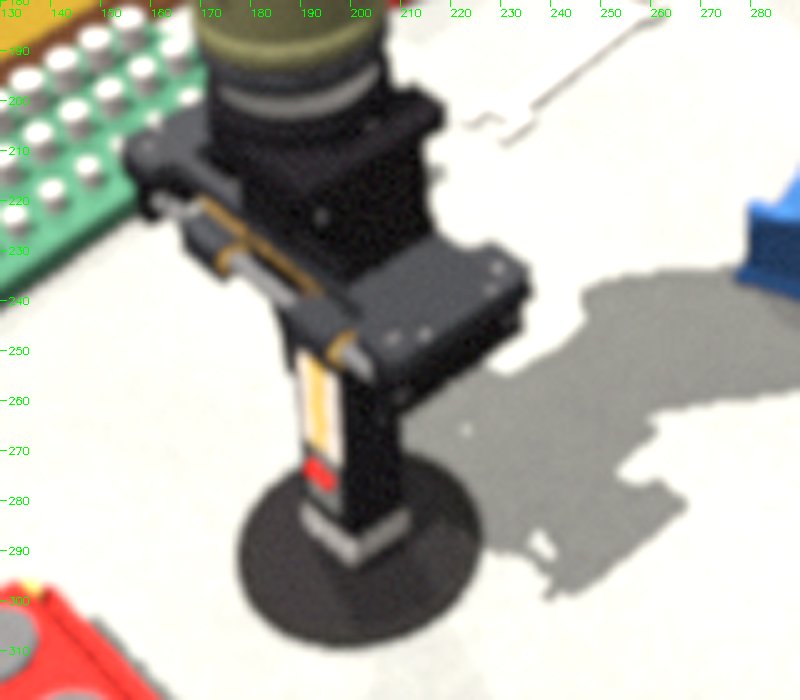

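View pics/top25c.png

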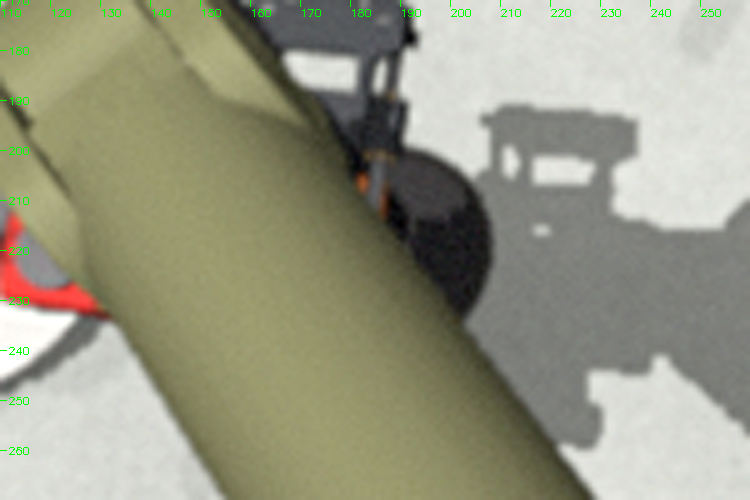

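>>> drive_tool(increments="0 4 0 0 255; 0 3 0 0 255; 0 1.5 0 0 255; 0 0 0 0 255; 0 0 0 0 255")

```text
time: 27.08
position: [0.5457, 0.2483, 0.0989]
tool_rot: [-1.568, 0.108, -0.108]
ft_force: [0.7, -0.0, -3.1]
grip_width: 0.435
```

>>> drive_tool(increments="0 0.7 0 0 255; 0 0.7 0 0 255; 0 0 0 0 255; 0 0 0 0 255")

```text
time: 27.58
position: [0.5458, 0.2483, 0.0982]
tool_rot: [-1.568, 0.107, -0.108]
ft_force: [-1.7, -1.1, 4.6]
grip_width: 0.438
```

>>> drive_tool(increments="0 0 0 0 255; 0 0 0 0 255", squeeze=4)

```text
time: 27.82
position: [0.5459, 0.249, 0.098]
tool_rot: [-1.567, 0.107, -0.108]
ft_force: [-0.8, 1.8, 5.0]
grip_width: 0.438
```

>>> drive_tool(increments="0 0 0 0 130; 0 0 0 0 100; 0 0 0 0 60; 0 0 0 0 20; 0 0 0 0 20; 0 0 0 0 20")

```text
time: 28.58
position: [0.5456, 0.2482, 0.0975]
tool_rot: [-1.568, 0.108, -0.108]
ft_force: [0.6, -0.0, 0.2]
grip_width: 0.902
```

```bash
python3 look.py side26 side 130 180 290 320 5
```

```text
t 28.575 [545.6 248.2  97.5] -7.87 F [ 0.6 -0.   0.2] w 0.901569469773379
```

View pics/side26c.png

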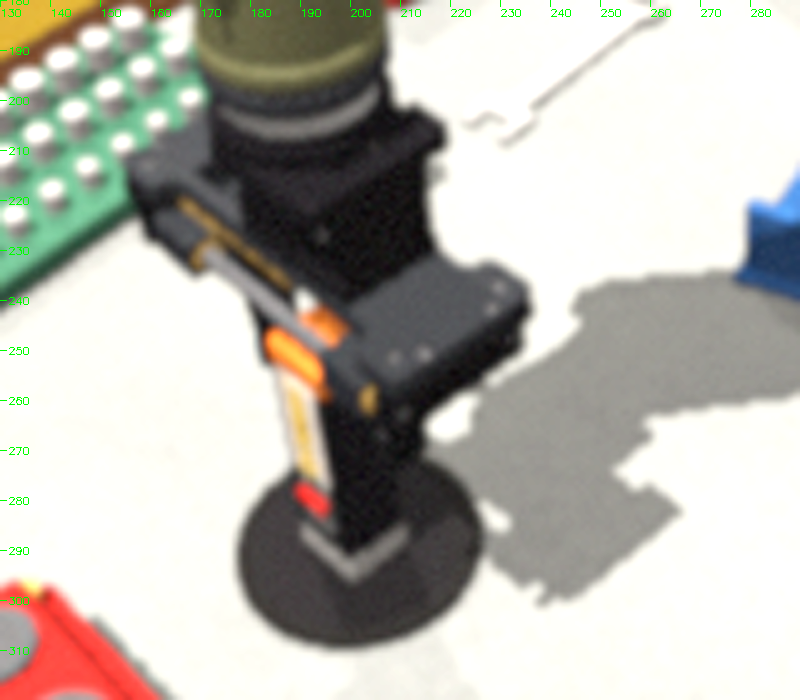

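>>> drive_tool(increments="0 -8 0 0 10; 0 -15 0 0 0; 0 -25 0 0 0; 0 -30 0 0 0; 0 -30 0 0 0; 0 -10 -20 0 0; 0 0 -40 0 0; 0 0 -50 0 0; 0 0 -40 0 0; 0 0 -20 0 0; 0 0 0 0 0")

```text
time: 30.0
position: [0.5227, 0.0781, 0.2167]
tool_rot: [-1.569, 0.109, -0.112]
ft_force: [0.2, 0.3, 0.9]
grip_width: 1.004
```

```bash
python3 look.py side27 side 90 200 250 340 5;  python3 look.py top27 top 90 160 250 270 5
python3 - <<'E'
from plan import *
t,s_=load('top27'),load('side27')
for nm,d in(('t',t),('s',s_)):
  print(nm,'orange',blobs(d,(7,150,150),(20,255,255),(150,190,260,310))[0])
cv2.imwrite('pics/full27.png',cv2.cvtColor(s_['img'],cv2.COLOR_RGB2BGR))
E
```

```text
t 30.0 [522.7  78.1 216.7] -8.06 F [0.2 0.3 0.9] w 1.0035327314613784
t 30.05 [522.7  80.  216.6] -7.92 F [0.2 0.5 0.1] w 0.9978993704735708
t orange [(191, [175.49, 212.25], [168, 205, 15, 16])]
s orange [(184, [194.38, 248.03], [185, 241, 20, 15])]
```

View pics/side27c.png

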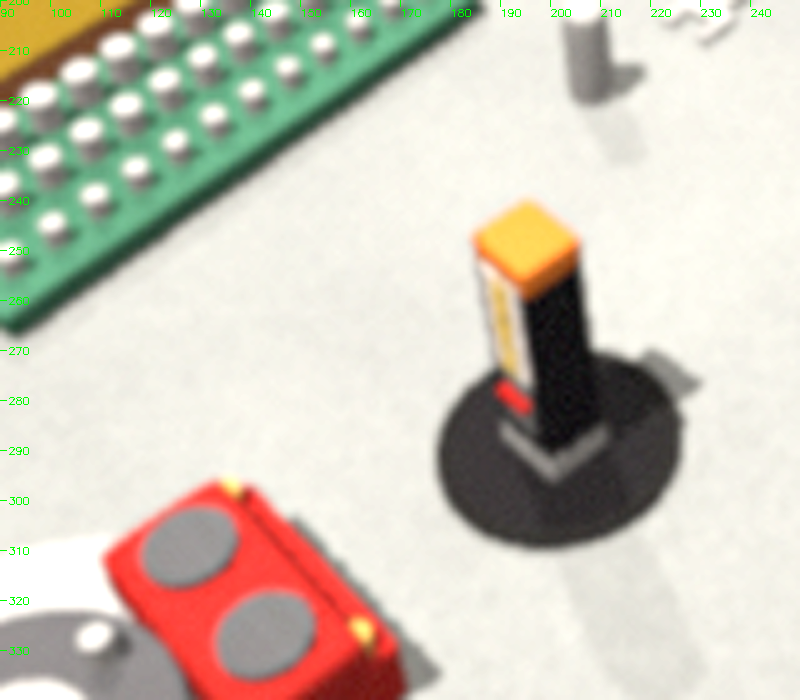

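View pics/top27c.png

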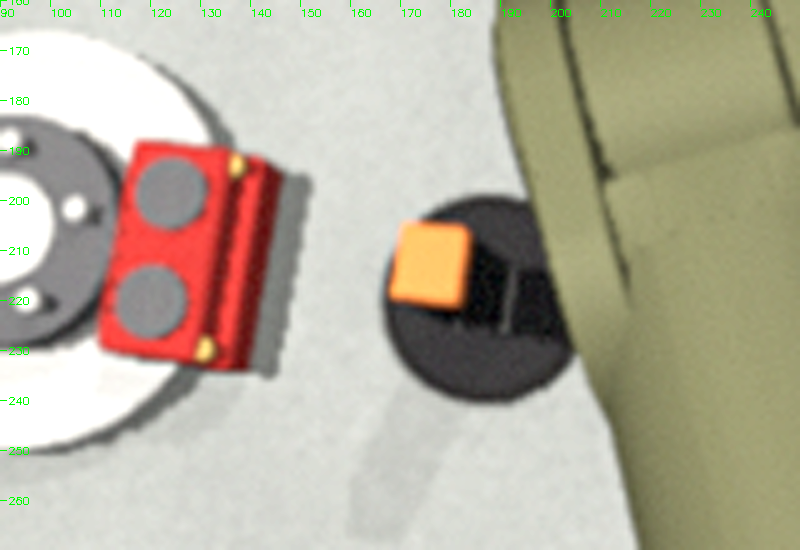

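View pics/full27.png

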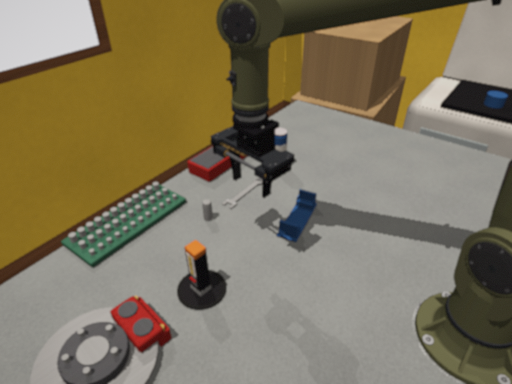

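Run:
```python
from plan import *
t,s_=load('top27'),load('side27')
P,g=tri(t,(175.49,212.25),s_,(194.38,248.03)); print('head top',P*1000,g,onz(t,(175.49,212.25),.146)*1000)
m=blobs(t,(7,120,120),(22,255,255),(150,190,200,230))[1]; r=cv2.minAreaRect(max(cv2.findContours(m,0,2)[0],key=cv2.contourArea)); b=cv2.boxPoints(r)
q=np.array([onz(t,x,.146)[:2]*1000 for x in b]); 
for i in range(4): e=q[(i+1)%4]-q[i]; print(np.linalg.norm(e).round(1),np.degrees(np.arctan2(e[1],e[0])).round(1))
T=lambda x,y:(x/5+90-.4,y/5+200-.4)
print('foot corners z6',*[ (onz(s_,T(*c),.006)*1000).round(1) for c in((502,432),(555,482),(608,440))])
```

```text
head top [547.51870333 250.77114562 139.72084194] 0.004530413141089295 [544.74740985 247.95768638 146.        ]
39.0 -7.0
35.1 -99.3
38.9 172.6
34.8 80.9
foot corners z6 [572.2 262.7   6. ] [531.2 268.8   6. ] [527.8 235.5   6. ]
```

```bash
python3 -c "
from bench import workorder; print(workorder.close_job())"
```

```text
the job is handed in; nothing more can be done
None
```

The job is done and handed in at about 30 s of the 51 s allowed.

**What I did:** I laid the lamp in the blue rest with the switch facing up and let go, then pushed the ridge with the closed fingers until the switch went on. I took the lamp again 36 mm towards its head and let it swing down in a loosened grip with its foot on the pad. Its foot landed about 40 mm off centre, so I gripped it firmly, moved it to the pad's centre, set it down and let go.

**Last checks:**
- **Standing place:** the lamp is upright with its head centre at about (545, 248) mm. I measured the pad's centre at about (545, 248), so the 38 x 34 mm foot sits well inside the pad.
- **Direction:** the light strip points at about 81–82.5° in the base frame; the caliper lies at about 81–82°.
- **Switch:** in the rest, the red ridge moved about 12 mm in the top view. About 2–3 mm of that was the lamp sliding towards the stop. The ridge still lies at the strip end of its window in the last picture.
- **Robot and other things:** the arm stood clear with the gripper open. The can, socket and wrench looked untouched in the pictures, but I did not measure them again.

**Disagreements:** the two cameras differed by 2–4.5 mm in most crossings. For example, the head's top came out at 140 mm high instead of the expected 146 mm. Swinging the lamp upright also took more steps than planned, because it stuck at an angle at 10 N and again at 5 N, so I had to loosen the grip to 3.5 N.

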